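# Load a tack-welding jig with the three parts of a machine foot and clamp them

### The job

Load the sloping tack-welding jig for one machine foot: lay the sole plate (the flat one with two bolt holes) in the pocket, then the hollow box-section riser on it, then the cap plate with its boss up, each lowered in gently and left sitting square and fully home between the corner posts. Then swing the jig's toggle clamp closed so that its pad holds the cap plate down, let go, and leave everything else on the table where it stands.

Things in the scene. Friction and masses are not known exactly. Their poses are not given: they have to be found in the camera images.
- sole_plate: sole plate of the machine foot: flat bare steel plate 96 (x) x 60 (y) x 14 mm with two 13 mm bolt holes on its long centre line, 34 mm either side of the middle. Lies flat. Origin: centre of its underside, z up. 0.55 kg; grasp across the 60 mm.
- riser: riser of the machine foot: a slice of rectangular hollow section, 96 (x) x 60 (y) outside, 28 mm high, walls 6 mm, open at top and bottom. Origin: centre of its underside, z up. 0.36 kg; grasp across the 60 mm outside.
- cap_plate: cap plate of the machine foot: flat steel plate 96 (x) x 60 (y) x 10 mm with a round boss (26 mm diameter, 10 mm high, threaded bore) in the middle of its upper face. Lies boss up. Origin: centre of its underside, z up. 0.45 kg; grasp the plate's edges across the 60 mm.
- pocket: sloping pocket of the fixed tack-welding jig. Origin: centre of its floor (two rest bars, 8 mm above the bed plate), 58 mm above the table. z: normal of the floor, leaning 25 degrees from vertical towards the low end, which faces the robot; x: up the slope, away from the robot; y: level. Seated, the undersides of sole plate, riser and cap plate are 0, 14 and 42 mm above the floor.
- pocket_mouth (a point): centre of the pocket's mouth, 59 mm above its floor along z. Four angle-steel corner posts bound 100 (x) x 64 mm (y): 2 mm play each side of a part. They are straight to 49 mm above the floor, then flare out to the mouth. Their legs reach only 14 mm in from each corner, so the middles of the sides are open for fingers gripping a part's 60 mm width.
- clamp: hold-down toggle clamp on a block at the bed's upper end. Origin: front edge of its base, at x 83, y 0, z 50 mm in the pocket frame; y points down the slope. Open, its arm stands clear, the pad about 66 mm up-slope of the pocket's centre and 155 mm above the floor; closed, the 21 mm pad presses on the cap plate 34 mm up-slope of its centre.
- clamp_hinge (a point): the clamp lever's hinge axis, level across the slope (along the pocket's y).
- clamp_grip (a point): middle of the clamp lever's round hand grip (20 mm diameter, 83 mm long), 96 mm from the hinge axis. Moves with the lever; the grip points roughly away from the hinge.
- clamp_lever (a joint): angle of the clamp's lever: 0 = closed, the grip upright from the bed (along the pocket's z) and the pad down; grows to 1.31 rad = fully open, the grip laid back up the slope, away from the robot. Its weight keeps it at whichever end it was brought to.
- v_block: bystander, leave alone: ground steel V-block, 55 x 45 x 36 mm. Origin: centre of its underside.
- weld_magnet: bystander, leave alone: flat red arrow-shaped welding magnet, 70 x 99 x 15 mm. Origin: centre of its underside.
- spray_can: bystander, leave alone: standing green-brown aerosol can, 54 mm diameter, 178 mm tall. Origin: centre of its underside.
- cleaner_can: bystander, leave alone: standing aerosol can with a red cap, 75 mm diameter, 275 mm tall. Origin: centre of its underside.
- tape_measure: bystander, leave alone: yellow tape measure, 71 x 91 x 34 mm. Origin: centre of its underside.
- tip_tin: bystander, leave alone: flat hinged tin, 66 x 97 x 25 mm. Origin: centre of its underside.
- stop_block: bystander, leave alone: upright steel block with a U slot, 30 x 72 x 74 mm. Origin: centre of its underside.
There are look-alikes about, which are no part of the job. Leave any blue look-alike of the riser alone.

How it is judged:
By the outcome, as a careful person would: the job done as asked, in the order asked, and still so for the second after the job is handed in, with the robot touching nothing.
It also fails if it takes over 72 s, if anything falls off the work surface, if the arm or the gripper's body presses on something with over 40 N, if the wrist force passes 120 N, or if a joint passes its speed limit or range.

### The arm

A 6-joint arm with a two-finger parallel gripper is mounted at the origin on the work surface; the furniture and walls round the work are solid. World frame = base frame: x ahead of the robot, y to its left, z up, the work surface at z = 0. Lengths are in m, angles in degrees, forces in N, time in s.
With the tool pointing down it reaches from about 0.275 to 0.725 m from the base axis. Payload 15.9 kg.
Tool frame: the origin (TCP) lies midway between the tips of the shut fingers; the grasp point (between the pads) lies 19 mm behind it (ctrl.grip_point_offset is the distance from the TCP to the grasp point, in m); z points along the fingers, y is the line along which they close (so a half turn about z gives the same grasp; the last joint's range is limited). The gripper opens to 85 mm and grips with 20 to 120 N. Pads are 22 mm wide; open, the fingers measure 114 mm over their backs; the gripper's body (76 mm by 85 mm) begins 54 mm behind the grasp point. The pads swing forward as they close: fully open they stand 13 mm farther back than shut.
Start: joints at [-68.812, 12.198, -1.971, 75.831, 0, 90], TCP at [0.181, -0.466, 0.231] pointing down, gripper open.
Joint ranges: [-170.91, 170.91], [-42.67, 98.43], [-65.05, 77.54], [-120.47, 116.71], [-90, 82.35], [-180, 180]. Speed limits (degrees/s): [108.29, 108.29, 136.94, 147.25, 180, 180].

### API

Orientations are given as a 3x3 rotation matrix whose columns are the frame's x, y, z axes.
In Python, from bench import monitor, snapshot, camera_params, ctrl gives the robot as it stands. The module is installed in compiled form; this text tells all that it offers.
- The arm moves only by the tool jog_arm, never from a script. Its argument "rows" is a list of rows, each a list of 3 entries, a list of its own where there are three numbers: the turn, a rotation vector about the tool's x, y, z each as a share of 60 degrees, from -1 to 1, then the shift along the tool's x, y, z each as a share of 0.5 m, from -1 to 1, then the closure, from -1 (fully open) to 1 (shut). In form: [[[ax, ay, az], [tx, ty, tz], fingers], ...]. A call has 1 to 20 rows; each row is the pose to reach, as a shift and turn from the pose commanded when the call began, along the tool's axes at that moment; what a row does not reach only later rows make up. A row lasts 1/12 s, in which the tool goes at most 41.7 mm and 7.16 degrees, less where a joint would pass 70% of its speed; a pose out of reach is approached as far as the arm can. A call with a number of a shift or a turn outside -1 to 1 is refused whole. A call with a gripper value outside its range is refused whole. The fingers move at their own pace and stop on an object; "grip_force" is the grip in N (left out, the last holds). Time passes only in rows, so rows that repeat a pose let the fingers close. It gives the time, the measured TCP pose, the force, the opening and the grip force at its end, in the units of the state.
- monitor.read_state(): the state, without advancing time (a new reading comes with each control period).
- snapshot(name): name is "scene" or "side" or "wrist"; returns (picture, depth): 480x640x3 uint8, red, green, blue; 480x640 float32, m along the optical axis (not along the pixel's ray), 0 where there is no reading.
- camera_params(name): a dict with "fx", "fy", "cx", "cy" (pixels), "position" and "attitude" of the camera in the world. Camera axes: x right, y down, z forward; pixel columns grow to the right and rows downward; lengths in m; the calibration is good to about 2 mm. A picture is of the moment at which its call begins: read the wrist's pose just before it. camera_params takes no time and is no camera call; for the wrist camera it gives the pose at the moment of the call.
- ctrl.job_done(): hands the job in; it is judged then, once.
The state is a dict: "t": time; "joint_positions": joint angles; "joint_vel": joint speeds; "effort": joint torques, N m; "ee_pos": TCP position; "eef_rot": TCP orientation; "contact_force": force on the tool from outside, world axes, zero at the start; "torque": the same for the moment, N m; "grip_width": opening from 0.0 (shut) to 1.0 (fully open); "gripper_force": force on a finger pad.
Only numpy, scipy, OpenCV 4.12 (cv2) and the standard library are available. Lean on these libraries where they do the work, as an engineer would, in place of code of your own. Each camera call takes 0.05 s, during which the arm holds its last target. There are 200 camera calls.

## Working session

There is one attempt and no reset: what is moved stays moved. The work goes in short steps, Python scripts to look and compute and a tool call to move; the robot and the scene stay as the last step left them, time stands still between calls to the robot, and variables do not carry over. Pictures are saved under pics/ and viewed, at most 10 in all, crops included, and the job is handed in when it is done.

Besides the shell and the picture viewer there is one more tool, called after "Call:" by a JSON object that holds its "name" and its "arguments". jog_arm: Moves the arm, as the interface text tells. Shift numbers are shares of 0.5 m and turn numbers shares of 60 degrees, none past 1 either way. Its arguments: {"type":"object","properties":{"rows":{"type":"array","items":{"type":"array"}},"grip_force":{"type":"number"}},"required":["rows"]}

```bash
mkdir -p pics; cat > h.py <<'E'
import numpy as np, cv2
from bench import monitor, snapshot, camera_params, ctrl
def shot(n,f):
    p=camera_params(n); im,d=snapshot(n); cv2.imwrite(f'pics/{f}.png',im[:,:,::-1]); np.savez(f'pics/{f}.npz',im=im,d=d,**{k:np.array(v) for k,v in p.items()}); return im,d,p
def cloud(f):
    z=np.load(f'pics/{f}.npz'); d=z['d']; v,u=np.mgrid[:480,:640]
    P=np.stack([(u-z['cx'])/z['fx']*d,(v-z['cy'])/z['fy']*d,d],-1)
    W=P@z['attitude'].T+z['position']; W[d==0]=np.nan
    return W,z['im']
E
python3 - <<'E'
from h import *
s=monitor.read_state(); print(s); print(ctrl.grip_point_offset)
for n in('scene','side'):
    im,d,p=shot(n,n+'0'); print(n,p)
E
```

```text
{'t': 0.0, 'joint_positions': array([-6.88146715e+01,  1.22244077e+01, -2.01020067e+00,  7.58281147e+01,
       -3.52952179e-04,  9.00012004e+01]), 'joint_vel': array([ 0.08995162,  0.01042071, -0.07082852, -0.10502425, -0.04110603,
       -0.0250237 ]), 'effort': array([ 7.21178676e-04, -6.86161065e+01,  4.87116444e+01,  1.76014099e-02,
       -8.82316795e-05, -3.24890195e-06]), 'ee_pos': array([ 0.18057136, -0.46589995,  0.23080601]), 'eef_rot': array([[ 9.32423939e-01,  3.61366070e-01, -4.01361180e-04],
       [ 3.61366293e-01, -9.32423383e-01,  1.01851134e-03],
       [-6.18311020e-06, -1.09472275e-03, -9.99999401e-01]]), 'contact_force': array([0.14913403, 0.04345021, 0.38695893]), 'torque': array([-0.02212472,  0.00996887,  0.0427935 ]), 'gripper_force': 0.0, 'grip_width': 0.9976599679824929}
0.0187
scene {'fx': 604.8618021095817, 'fy': 604.8618021095817, 'cx': 327.02147645046045, 'cy': 244.58885507124114, 'position': array([-0.12367075, -1.34139563,  0.86892403]), 'attitude': array([[ 0.88897537, -0.17878509,  0.42161438],
       [-0.45762927, -0.38152623,  0.80312713],
       [ 0.01726979, -0.90690332, -0.42098472]])}
side {'fx': 451.36268478388973, 'fy': 451.36268478388973, 'cx': 317.45555135791943, 'cy': 244.2546879906651, 'position': array([ 0.88348189, -0.67488739,  1.09944335]), 'attitude': array([[ 0.91968214,  0.30306828, -0.24966854],
       [ 0.39266072, -0.70736556,  0.58775124],
       [ 0.00152183, -0.63857935, -0.76955448]])}
```

View pics/scene0.png

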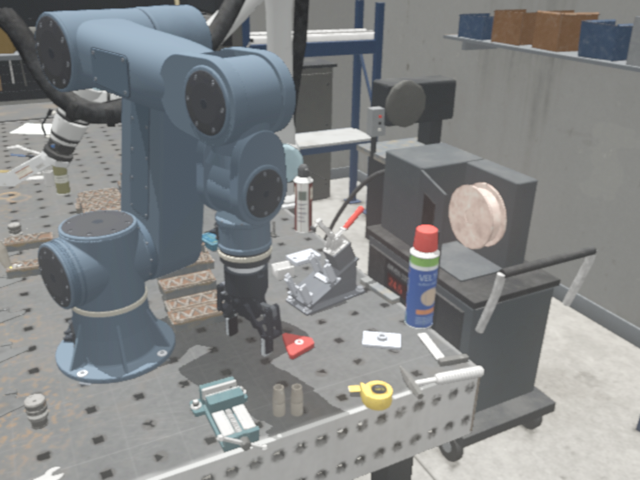

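View pics/side0.png

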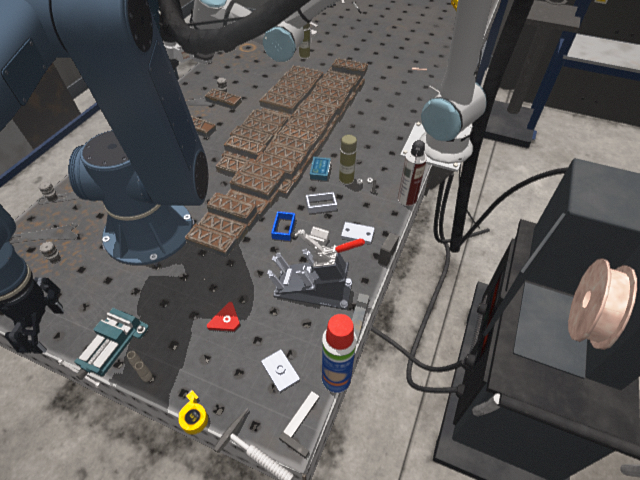

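Side view: sole plate at about (358,232), grey riser (322,202), blue look-alike (284,225), cap plate with boss (280,370), jig with open clamp around (310,280), red grip (350,244). Next: measuring these.

```bash
python3 - <<'E'
from h import *
W,im=cloud('side0')
for n,(u,v,r) in dict(sole=(358,232,24),riser=(322,202,24),cap=(280,370,28)).items():
    sl=(slice(v-r,v+r),slice(u-r,u+r)); w=W[sl].reshape(-1,3); c=im[sl].reshape(-1,3).astype(int)
    m=(c.min(1)>130)&(w[:,2]>0.004)&(w[:,2]<.05)&((c.max(1)-c.min(1))<40)
    q=w[m]; top=np.percentile(q[:,2],80); q=q[abs(q[:,2]-top)<.006]
    r_=cv2.minAreaRect((q[:,:2]*1000).astype(np.float32)); print(n,m.sum(),top,r_)
for p in [(350,244),(335,247),(360,240),(310,258),(277,260),(318,256)]: print(p,W[p[1],p[0]])
c=cv2.resize(im[170:400,210:400],None,fx=3.1,fy=2.6*1,interpolation=cv2.INTER_CUBIC)[:,:,::-1]
c=cv2.resize(im[185:325,230:410],None,fx=4.3,fy=4.2,interpolation=cv2.INTER_CUBIC)[:,:,::-1]
cv2.imwrite('pics/c0.png',c)
E
```

```text
sole 406 0.016659536740483594 ((628.8003540039062, 252.4971923828125), (96.18599700927734, 64.4697494506836), 7.637009143829346)
riser 123 0.030004143086396075 ((470.1187744140625, 326.6860046386719), (97.00619506835938, 66.87569427490234), 30.730998992919922)
cap 828 0.013155550089848677 ((604.70556640625, -262.39453125), (60.160335540771484, 97.25299072265625), 56.13395690917969)
(350, 244) [0.67721823 0.01794282 0.23508399]
(335, 247) [0.63798163 0.01818028 0.20418049]
(360, 240) [0.69983609 0.02434583 0.25407902]
(310, 258) [0.5643769  0.02381942 0.11449715]
(277, 260) [0.46794393 0.00734022 0.07591467]
(318, 256) [ 0.60031259 -0.00445455  0.17445663]
```

View pics/c0.png

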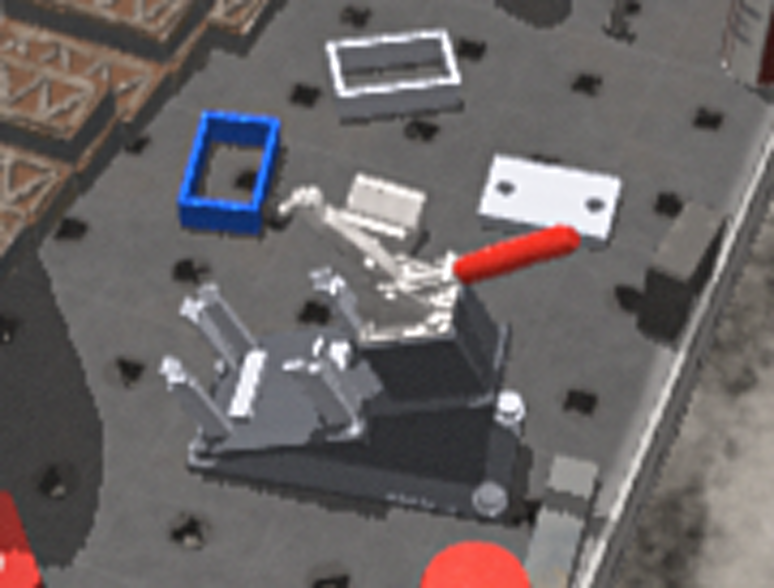

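The crop shows the pocket opening toward the left (robot side), with four posts, the pad on the open arm at about (300,200), the grip up-slope, and the blue look-alike well left of the grey riser.

```bash
cat >> h.py <<'E'
from scipy.spatial.transform import Rotation as Ro
def state():
    s=monitor.read_state(); return np.array(s['eef_rot']),np.array(s['ee_pos']),s
def rel(R,p,R0=None,p0=None):
    if R0 is None: R0,p0,_=state()
    rv=np.degrees(Ro.from_matrix(R0.T@R).as_rotvec())/60; t=R0.T@(p-p0)/.5
    print('turn',rv.round(4).tolist(),'shift',t.round(4).tolist(), 'rows>=',round(max(np.linalg.norm(t)*.5/.0417,np.linalg.norm(rv)*60/7.16),1))
def down(yaw):  # tool y at yaw deg in world, pointing down
    a=np.radians(yaw); y=np.array([np.cos(a),np.sin(a),0]); z=np.array([0,0,-1.]); return np.stack([np.cross(y,z),y,z],1)
E
python3 - <<'E'
from h import *
R,p,s=state(); c=camera_params('wrist'); print('cam in tool',R.T@(c['position']-p),(R.T@c['attitude']).round(3).tolist(),c['fx'],c['cx'],c['cy'])
W,im=cloud('side0'); w=W.reshape(-1,3); w=w[np.isfinite(w).all(1)]
G=np.full((34,24),-1.)
for x,y,z in w:
    i,j=int((.47-y)/.025),int((x-.3)/.025)
    if 0<=i<34 and 0<=j<24: G[i,j]=max(G[i,j],z)
print('x',[round(.3+.025*j,3) for j in range(0,24)])
for i,r in enumerate(G): print(f'{.47-.025*i-.0125:.3f}',' '.join(f'{int(v*1000):4d}' if v>=0 else '   .' for v in r))
E
```

```text
cam in tool [ 0.07874792  0.00084304 -0.14149659] [[0.001, -0.952, -0.306], [1.0, 0.001, 0.001], [-0.0, -0.306, 0.952]] 401.87645282266044 321.8190668427523 239.64013220709208
x [0.3, 0.325, 0.35, 0.375, 0.4, 0.425, 0.45, 0.475, 0.5, 0.525, 0.55, 0.575, 0.6, 0.625, 0.65, 0.675, 0.7, 0.725, 0.75, 0.775, 0.8, 0.825, 0.85, 0.875]
0.457  499   73   35   33   32   32    5  183  182  179   13   13   61    6    7  191  247  247  231    .    .    .    .    .
0.432   73   71   34   29   29   25    8    5    5    5    6    8    6    7    6    4  192  236  189    .    .    .    .    .
0.407   74   68   33    9  627    5    4    6    5    6    6    6    5    5    5    7    4  233    3    .    .    .    .    .
0.382  621   70  632  633  632    8    6   29    4    4    8    7    5    5    5    7    3  234    5    .    .    .    .    .
0.357  625  631  633  631    6   27   31   30   31    5    8    6    4    6    5    6    6  232    4    .    .    .    .    .
0.332  610  607   32    4   32   32   31    3   30   35    6    6    7    8    4    6   10  232    4    .    .    .    .    .
0.307  580   38
[... 2827 characters left out ...]
   19   25   15    5    7  277  279  278  218    .    .    .    .
-0.268    8    6    5    6    6    5    6    5    6    6   14   23   23   16   14    5  211  231  234    .    .    .    .    .
-0.293    5    6    5    7    5    5    6    5    5    7    5   13   16   16    7    9   14    5    6    .    .    .    .    .
-0.318    5    5    6    4    4    7    7    5    5    7    5    5   11   15    6   12   13    4    5    .    .    .    .    .
-0.343    7    7    5    7    5    7    5    7    5    6    6    4    6    5    5   13   14    6    4    .    .    .    .    .
-0.368    6    7    7    7    5    5    5    4    5    5    6    5    7    5    5   13   13    6    4    .    .    .    .    .
```

```bash
python3 - <<'E'
from h import *
R0,p0,_=state()
Ra,pa=down(-9),np.array([.33,-.28,.33]); rel(Ra,pa)
Rb,pb=down(45),np.array([.45,-.1,.33]); rel(Rb,pb,Ra,pa)
E
```

```text
turn [-0.0008, -0.0005, -0.9969] shift [0.413, -0.2389, -0.198] rows>= 8.4
turn [0.0, 0.0, -0.9] shift [0.3931, 0.1807, 0.0] rows>= 7.5
```

Call:
{"name": "jog_arm", "arguments": {"rows": [[[0,0,-1],[0.413,-0.239,-0.198],-1],[[0,0,-1],[0.413,-0.239,-0.198],-1],[[0,0,-1],[0.413,-0.239,-0.198],-1],[[0,0,-1],[0.413,-0.239,-0.198],-1],[[0,0,-1],[0.413,-0.239,-0.198],-1],[[0,0,-1],[0.413,-0.239,-0.198],-1],[[0,0,-1],[0.413,-0.239,-0.198],-1],[[0,0,-1],[0.413,-0.239,-0.198],-1],[[0,0,-1],[0.413,-0.239,-0.198],-1],[[0,0,-1],[0.413,-0.239,-0.198],-1],[[0,0,-1],[0.413,-0.239,-0.198],-1]]}}

```text
t: 1.02
ee_pos: [0.33, -0.28, 0.3301]
eef_rot: [[0.155, 0.988, -0.0], [0.988, -0.155, 0.0], [0.0, -0.0, -1.0]]
contact_force: [0.3, -0.3, -0.5]
grip_width: 0.999
gripper_force: 0.0
```

Call:
{"name": "jog_arm", "arguments": {"rows": [[[0,0,-0.9],[0.393,0.181,0],-1],[[0,0,-0.9],[0.393,0.181,0],-1],[[0,0,-0.9],[0.393,0.181,0],-1],[[0,0,-0.9],[0.393,0.181,0],-1],[[0,0,-0.9],[0.393,0.181,0],-1],[[0,0,-0.9],[0.393,0.181,0],-1],[[0,0,-0.9],[0.393,0.181,0],-1],[[0,0,-0.9],[0.393,0.181,0],-1],[[0,0,-0.9],[0.393,0.181,0],-1]]}}

```text
t: 1.77
ee_pos: [0.4496, -0.0997, 0.33]
eef_rot: [[-0.711, 0.704, -0.001], [0.704, 0.711, 0.0], [0.001, -0.0, -1.0]]
contact_force: [-0.4, 0.2, 0.4]
grip_width: 0.996
gripper_force: 0.0
```

```bash
python3 - <<'E'
from h import *
R,p,s=state(); print(s['joint_positions'].round(1),p)
t=np.radians(25); zp=np.array([-np.sin(t),0,np.cos(t)]); xp=np.array([np.cos(t),0,np.sin(t)])
Rt=np.stack([-xp,[0,1,0],-zp],1); rel(Rt,np.array([.53,-.008,.058])+.17*zp)
E
```

```text
[-12.5   7.9   7.1  89.2  -0.   32.2] [ 0.44959985 -0.09970558  0.330032  ]
turn [-0.1627, -0.3958, -0.7333] shift [0.1168, 0.1424, 0.2359] rows>= 7.1
```

Call:
{"name": "jog_arm", "arguments": {"rows": [[[-0.163,-0.396,-0.733],[0.117,0.142,0.236],-1],[[-0.163,-0.396,-0.733],[0.117,0.142,0.236],-1],[[-0.163,-0.396,-0.733],[0.117,0.142,0.236],-1],[[-0.163,-0.396,-0.733],[0.117,0.142,0.236],-1],[[-0.163,-0.396,-0.733],[0.117,0.142,0.236],-1],[[-0.163,-0.396,-0.733],[0.117,0.142,0.236],-1],[[-0.163,-0.396,-0.733],[0.117,0.142,0.236],-1],[[-0.163,-0.396,-0.733],[0.117,0.142,0.236],-1],[[-0.163,-0.396,-0.733],[0.117,0.142,0.236],-1],[[-0.163,-0.396,-0.733],[0.117,0.142,0.236],-1]]}}

```text
t: 2.6
ee_pos: [0.4578, -0.0087, 0.2125]
eef_rot: [[-0.906, 0.007, 0.423], [0.008, 1.0, -0.001], [-0.423, 0.002, -0.906]]
contact_force: [0.5, 0.1, 0.0]
grip_width: 1.001
gripper_force: 0.0
```

```bash
python3 - <<'E'
from h import *
R,p,s=state(); print(s['joint_positions'].round(1),p)
im,d,_=shot('wrist','w1'); shot('wrist','w2')
E
```

```text
[ -1.5 -14.7 -37.1  42.6   0.5  -0.9] [ 0.45781335 -0.00872108  0.21245747]
```

View pics/w1.png

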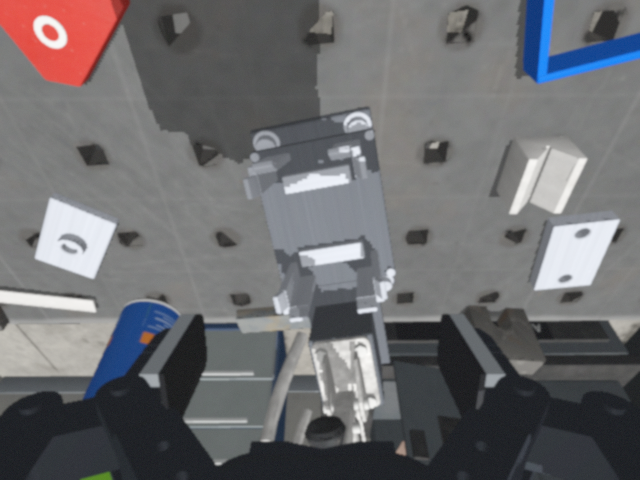

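Wrist view 1: pocket with rest bars at (320,182) and (335,252), posts around them, jig yawed by roughly 10°; sole plate at (577,250), cap (75,238), clamp below at (345,370).

```bash
python3 - <<'E'
from h import *
W,im=cloud('w1'); W2,_=cloud('w2'); W=(W+W2)/2
q=W[195:240,285:370].reshape(-1,3); q=q[np.isfinite(q).all(1)]
for _ in range(4):
    c=np.median(q,0); n=np.linalg.svd(q-q.mean(0),full_matrices=False)[2][2]; n*=np.sign(n[2]); r=(q-q.mean(0))@n; q=q[abs(r)<.004]
print('bed plane n',n,'tilt',np.degrees(np.arccos(n[2])),'yaw',np.degrees(np.arctan2(-n[1],-n[0])), len(q), r.std())
yaw=np.arctan2(-n[1],-n[0])
g=im.min(2)
B=[]
for (u0,u1,v0,v1) in [(280,356,165,196),(296,368,238,266)]:
    m=np.zeros(g.shape,bool); m[v0:v1,u0:u1]=g[v0:v1,u0:u1]>185
    num,lab,st,ce=cv2.connectedComponentsWithStats(m.astype(np.uint8)); k=1+st[1:,4].argmax(); vv,uu=np.nonzero(lab==k)
    rr=cv2.minAreaRect(np.stack([uu,vv],1).astype(np.float32)); print(rr,st[k])
    w=W[lab==k]; c=np.nanmedian(w,0); B.append(c); print('bar centre',np.nanmean(w,0),(c-q.mean(0))@n)
    w=w[np.isfinite(w).all(1)]; d=np.linalg.svd(w-w.mean(0),full_matrices=False)[2][0]; print('bar dir',d*np.sign(d[1]))
print('bars vec yaw',np.degrees(np.arctan2(*(B[1]-B[0])[1::-1])), (B[0]+B[1])/2, np.linalg.norm(B[1]-B[0]))
c=im[100:320,230:410]; cv2.imwrite('pics/c1.png',cv2.resize(c,None,fx=4,fy=2.7,interpolation=cv2.INTER_CUBIC)[:,:,::-1] if 0 else cv2.resize(c,None,fx=2.7,fy=2.7,interpolation=cv2.INTER_CUBIC)[:,:,::-1])
E
```

```text
bed plane n [-0.41341525 -0.08667458  0.90640794] tilt 24.986419146986318 yaw 11.840846399333461 3798 0.0005019564429530754
((315.47467041015625, 180.55810546875), (16.1024227142334, 64.58547973632812), 79.87532806396484) [284 173  65  21 757]
bar centre [ 0.51009749 -0.01388904  0.04400569] 0.007770446002062211
bar dir [-2.11913946e-01  9.77288183e-01  5.35367353e-04]
((330.8728332519531, 254.67340087890625), (15.737918853759766, 60.822879791259766), 81.25383758544922) [300 243  62  22 827]
bar centre [5.63576211e-01 5.07968429e-04 7.02347556e-02] 0.0078015905851021375
bar dir [-0.17242648  0.98490299  0.0153366 ]
bars vec yaw 15.932269145401042 [ 0.5365483  -0.00697367  0.05722375] 0.06164946474667297
```

View pics/c1.png

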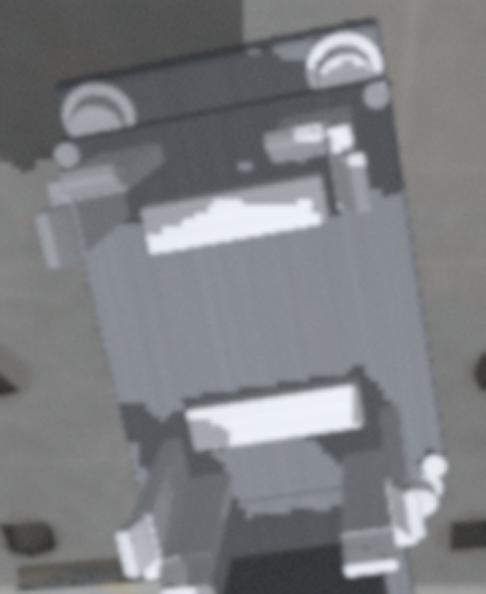

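```bash
cat >> h.py <<'E'
def pframe(yaw,o):
    a=np.radians(yaw); t=np.radians(25); h=np.array([np.cos(a),np.sin(a),0]); k=np.array([0,0,1.])
    x=np.cos(t)*h+np.sin(t)*k; z=-np.sin(t)*h+np.cos(t)*k; return np.stack([x,np.cross(z,x),z],1),np.array(o)
E
python3 - <<'E'
from h import *
W,im=cloud('w1'); W2,_=cloud('w2'); W=(W+W2)/2
P,o=pframe(11.5,[.5365,-.007,.0575]); Q=(W-o)@P
L=Q.reshape(-1,3); L=L[np.isfinite(L).all(1)]
# bed edges: yaw from left/right edges
m=(abs(Q[...,2])<.004)&(abs(Q[...,0])<.05)&(abs(Q[...,1])<.03)
num,lab,st,ce=cv2.connectedComponentsWithStats(m.astype(np.uint8),connectivity=4)
for k in range(1,num):
    if st[k,4]>300:
        r=cv2.minAreaRect((Q[lab==k][:,:2]*1000).astype(np.float32)); print('bar',st[k,4],r,'z',np.median(Q[lab==k][:,2]))
b=L[(abs(L[:,2]+.008)<.003)&(abs(L[:,0])<.03)]
for x in range(-30,30,10):
    s=b[(b[:,0]*1000>x)&(b[:,0]*1000<x+10)]; print('bed',x,np.percentile(s[:,1],[.5,99.5])*1000)
p=L[(L[:,2]>.012)&(L[:,2]<.056)&(abs(L[:,0])<.075)&(abs(L[:,1])<.05)]
for sx in(-1,1):
  for sy in(-1,1):
    s=p[(np.sign(p[:,0])==sx)&(np.sign(p[:,1])==sy)]*1000
    print('post',sx,sy,len(s))
    for z in range(12,60,8):
        u=s[(s[:,2]>=z)&(s[:,2]<z+8)]
        if len(u)>5: print('  z',z,len(u),'x',np.percentile(u[:,0],[3,50,97]).round(1),'y',np.percentile(u[:,1],[3,50,97]).round(1))
E
```

```text
bar 1219 ((-33.024227142333984, -1.0435523986816406), (53.88483810424805, 14.800633430480957), 89.94343566894531) z -0.00013962317941029471
bar 1065 ((31.222990036010742, -0.6798954010009766), (15.402201652526855, 53.824623107910156), 0.27744221687316895) z -9.304005712144144e-05
bed -30 [-50.0593227   48.45956676]
bed -20 [-50.21734978  48.41474238]
bed -10 [-49.99438977  48.51265781]
bed 0 [-49.89810835  48.58430213]
bed 10 [-49.81088461  48.47272827]
bed 20 [-50.07206884  48.72629191]
post -1 -1 700
  z 12 79 x [-57.1 -47.1 -33.2] y [-40.2 -33.1 -19.2]
  z 20 72 x [-57.1 -52.5 -38.9] y [-38.9 -33.  -19.2]
  z 28 78 x [-57.1 -47.5 -38.6] y [-33.4 -33.1 -19.2]
  z 36 94 x [-58.1 -48.1 -38.5] y [-33.5 -33.1 -19.2]
  z 44 232 x [-56.5 -50.8 -38.5] y [-38.3 -33.9 -19.4]
  z 52 145 x [-55.8 -48.9 -38.2] y [-37.1 -35.5 -19.4]
post -1 1 414
  z 12 29 x [-57.4 -57.3 -46.6] y [19.2 26.7 36.4]
  z 20 51 x [-57.4 -56.8 -31.8] y [14.  28.5 38.4]
  z 28 14 x [-57.4 -57.2 -50. ] y [30.3 34.6 36.9]
  z 36 21 x [-58.4 -57.4 -53.9] y [20.6 30.8 36.7]
  z 44 186 x [-57.2 -52.6 -40.1] y [19.5 31.9 36.4]
  z 52 113 x [-54.7 -50.1 -38.7] y [18.1 32.7 34.5]
post 1 -1 1068
  z 12 139 x [34.9 48.8 53.5] y [-37.1 -30.8 -18.7]
  z 20 150 x [34.8 48.7 61.5] y [-37.  -30.4 -18.7]
  z 28 157 x [34.9 48.7 51.7] y [-37.2 -30.9 -18.8]
  z 36 171 x [34.9 48.7 51.7] y [-37.1 -31.9 -18.8]
  z 44 285 x [34.9 49.  53.4] y [-37.3 -32.8 -18.9]
  z 52 166 x [35.  50.7 52.7] y [-37.2 -31.1 -19.3]
post 1 1 835
  z 12 99 x [34.5 48.6 49.2] y [17.5 27.1 37.2]
  z 20 109 x [34.4 48.6 68.9] y [17.5 27.1 36.9]
  z 28 113 x [34.5 48.6 49.2] y [17.9 26.9 36.7]
  z 36 124 x [34.5 48.5 67.5] y [17.7 26.6 36.5]
  z 44 237 x [34.5 48.8 53.2] y [17.8 29.4 36.3]
  z 52 153 x [34.6 50.6 52.4] y [18.2 28.8 36.2]
```

```bash
cat >> h.py <<'E'
PO=np.array([.5365,-.007,.0575])+pframe(11.5,[0,0,0])[0]@np.array([-.0012,-.0008,0])
PO[2]=.0575
E
python3 - <<'E'
from h import *
print(PO)
rel(down(97.6),np.array([.47,.12,.33])); rel(down(97.6),np.array([.625,.25,.15]))
E
```

```text
[ 0.53559376 -0.00800077  0.0575    ]
turn [-0.0275, 0.4162, -0.1303] shift [-0.1188, 0.2574, -0.2034] rows>= 4.2
turn [-0.0275, 0.4162, -0.1303] shift [-0.2461, 0.5186, 0.2536] rows>= 7.5
```

Call:
{"name": "jog_arm", "arguments": {"rows": [[[0,0.1,0],[0.03,0.04,-0.08],-1],[[0,0.2,0],[0.01,0.1,-0.16],-1],[[-0.028,0.416,-0.13],[-0.119,0.257,-0.203],-1],[[-0.028,0.416,-0.13],[-0.119,0.257,-0.203],-1],[[-0.028,0.416,-0.13],[-0.119,0.257,-0.203],-1],[[-0.028,0.416,-0.13],[-0.246,0.519,0.254],-1],[[-0.028,0.416,-0.13],[-0.246,0.519,0.254],-1],[[-0.028,0.416,-0.13],[-0.246,0.519,0.254],-1],[[-0.028,0.416,-0.13],[-0.246,0.519,0.254],-1],[[-0.028,0.416,-0.13],[-0.246,0.519,0.254],-1],[[-0.028,0.416,-0.13],[-0.246,0.519,0.254],-1],[[-0.028,0.416,-0.13],[-0.246,0.519,0.254],-1],[[-0.028,0.416,-0.13],[-0.246,0.519,0.254],-1],[[-0.028,0.416,-0.13],[-0.246,0.519,0.254],-1],[[-0.028,0.416,-0.13],[-0.246,0.519,0.254],-1]]}}

```text
t: 3.95
ee_pos: [0.6238, 0.2509, 0.1492]
eef_rot: [[-0.991, -0.135, 0.0], [-0.135, 0.991, -0.001], [-0.0, -0.001, -1.0]]
contact_force: [-0.1, -0.4, 0.1]
grip_width: 1.004
gripper_force: 0.0
```

```bash
cat >> h.py <<'E'
def top(f,zlo,zhi,xy,r=.075):
    """rect of bright grey points at height zlo..zhi near xy"""
    W,im=cloud(f); c=im.astype(int)
    m=(np.hypot(W[...,0]-xy[0],W[...,1]-xy[1])<r)&(W[...,2]>zlo)&(W[...,2]<zhi)&((c.max(2)-c.min(2))<45)
    m=cv2.morphologyEx(m.astype(np.uint8),cv2.MORPH_OPEN,np.ones((2,2),np.uint8))
    n,l,st,_=cv2.connectedComponentsWithStats(m); k=1+st[1:,4].argmax(); q=W[l==k]
    rr=cv2.minAreaRect((q[:,:2]*1000).astype(np.float32)); (cx,cy),(w,h),a=rr
    if w<h: w,h,a=h,w,a+90
    a=(a+90)%180-90
    print(f'{f} n={st[k,4]} centre {cx:.1f} {cy:.1f} size {w:.1f} {h:.1f} long axis {a:.2f} z {np.median(q[:,2])*1000:.1f}'); return rr
E
python3 - <<'E'
from h import *
R,p,s=state(); print(s['joint_positions'].round(1),p)
shot('wrist','s1'); top('s1',.008,.022,(.629,.2525))
W,im=cloud('s1'); t=W[...,2]; print('table z',np.nanmedian(t[(t<.006)&(np.hypot(W[...,0]-.629,W[...,1]-.2525)<.12)]))
E
```

```text
[21.9 34.6 19.4 74.8 -0.1 14.2] [0.62383967 0.25086273 0.14917146]
s1 n=10209 centre 664.5 323.4 size 262.7 50.3 long axis 43.86 z nan
table z -0.001012857363712788
```

```bash
sed -i 's/np.ones((2,2)/np.ones((3,3)/' h.py; python3 - <<'E'
from h import *
top('s1',.008,.022,(.629,.2525))
E
```

```text
s1 n=10190 centre 628.2 251.9 size 96.7 60.2 long axis 8.52 z 12.9
```

```bash
python3 - <<'E'
from h import *
rel(down(98.5),np.array([.6282,.2519,.03]));rel(down(98.5),np.array([.6282,.2519,-.001]))
E
```

```text
turn [-0.0009, 0.0014, -0.0128] shift [-0.0084, 0.0016, 0.2403] rows>= 2.9
turn [-0.0009, 0.0014, -0.0128] shift [-0.0083, 0.0017, 0.3023] rows>= 3.6
```

Call:
{"name": "jog_arm", "arguments": {"rows": [[[0,0,-0.013],[-0.008,0.002,0.06],-1],[[0,0,-0.013],[-0.008,0.002,0.12],-1],[[0,0,-0.013],[-0.008,0.002,0.18],-1],[[0,0,-0.013],[-0.008,0.002,0.23],-1],[[0,0,-0.013],[-0.008,0.002,0.265],-1],[[0,0,-0.013],[-0.008,0.002,0.29],-1],[[0,0,-0.013],[-0.008,0.002,0.302],-1],[[0,0,-0.013],[-0.008,0.002,0.302],0.5],[[0,0,-0.013],[-0.008,0.002,0.302],1],[[0,0,-0.013],[-0.008,0.002,0.302],1],[[0,0,-0.013],[-0.008,0.002,0.302],1],[[0,0,-0.013],[-0.008,0.002,0.302],1],[[0,0,-0.013],[-0.008,0.002,0.302],1]], "grip_force": 70}}

```text
t: 5.08
ee_pos: [0.6287, 0.2527, 0.0007]
eef_rot: [[-0.989, -0.149, 0.003], [-0.149, 0.989, 0.0], [-0.003, -0.0, -1.0]]
contact_force: [-4.3, -2.0, 8.1]
grip_width: 0.677
gripper_force: 76.7
```

Call:
{"name": "jog_arm", "arguments": {"rows": [[[0,0,0],[0,0,-0.02],1],[[0,0,0],[0,0,-0.06],1],[[0,0,0],[0,0,-0.12],1],[[0,0,0],[0,0,-0.2],1],[[0,0,0],[0,0,-0.28],1],[[0,0,0],[0,0,-0.36],1],[[0,0,0],[0,0,-0.44],1],[[0,0,0],[0,0,-0.52],1],[[0,0,0],[0,0,-0.6],1],[[0,0,0],[0,0,-0.6],1]]}}

```text
t: 5.92
ee_pos: [0.6282, 0.2529, 0.3066]
eef_rot: [[-0.989, -0.149, 0.01], [-0.149, 0.989, 0.003], [-0.01, 0.001, -1.0]]
contact_force: [0.7, 0.4, -4.5]
grip_width: 0.674
gripper_force: 77.7
```

```bash
cat >> h.py <<'E'
def held(f,zlo=-.03,zhi=.012,thr=90):
    R,p,s=state(); shot('wrist',f); W,im=cloud(f); T=(W-p)@R; c=im.astype(int)
    m=(abs(T[...,0])<.07)&(abs(T[...,1])<.0290)&(T[...,2]>zlo)&(T[...,2]<zhi)
    m=cv2.morphologyEx(m.astype(np.uint8),cv2.MORPH_OPEN,np.ones((3,3),np.uint8)).astype(bool)
    q=T[m]; A=np.c_[q[:,:2],np.ones(len(q))]
    for _ in range(5):
        k=np.linalg.lstsq(A,q[:,2],rcond=None)[0]; r=abs(A@k-q[:,2]); ok=r<max(.0015,np.percentile(r,70)*1.0); q,A=q[ok],A[ok]
    print('n',len(q),'plane z=%.2f mm'%(k[2]*1000),'tilt about y,x deg',np.degrees(k[:2]).round(2))
    for y0 in(-25,-15,-5,5,15):
        s_=q[(q[:,1]*1000>y0)&(q[:,1]*1000<y0+10)]*1000
        if len(s_)>10: print('  y',y0,'x',np.percentile(s_[:,0],[.5,99.5]).round(1))
    print('t',s['t'],'grip',s['grip_width'],p)
E
python3 - <<'E'
from h import *
held('g1')
E
```

```text
n 33458 plane z=-12.02 mm tilt about y,x deg [-0.06 -0.14]
  y -25 x [-46.6  48.5]
  y -15 x [-46.7  48.5]
  y -5 x [-47.2  48.5]
  y 5 x [-46.9  48.4]
  y 15 x [-46.9  48.4]
t 5.9167 grip 0.6736246614117711 [0.62821847 0.25285996 0.30656848]
```

View pics/g1.png

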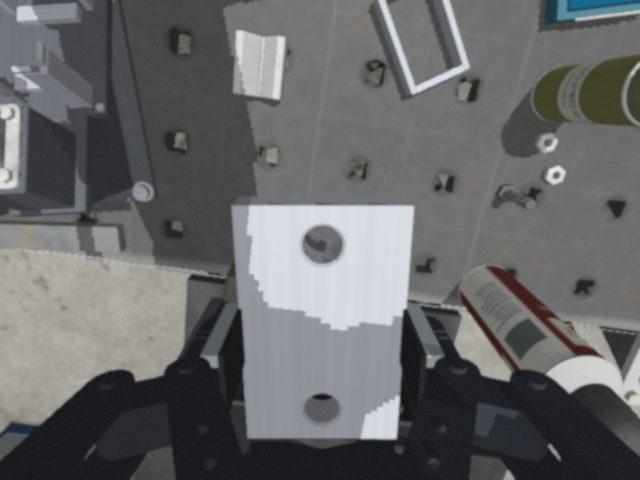

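Wrist view 2: the sole plate is held square between the pads, near edge at (325,207), far edge at (320,437), with both holes visible.

```bash
cat >> h.py <<'E'
PO=np.array([.5365,-.007,.0575])+pframe(11.5,[0,0,0])[0]@np.array([-.0012,-.0008,.0010])
def pk(x,y,z,yaw=11.55):  # tool pose with TCP at pocket-frame point (mm)
    P,o=pframe(yaw,PO); return np.stack([-P[:,0],P[:,1],-P[:,2]],1),o+P@np.array([x,y,z])/1000
def inpk():
    R,p,s=state(); P,o=pframe(11.55,PO); Rt=np.stack([-P[:,0],P[:,1],-P[:,2]],1)
    print('TCP in pocket mm',((p-o)@P*1000).round(2),'rot err deg',np.degrees(Ro.from_matrix(Rt.T@R).as_rotvec()).round(2),'F pocket',(s['contact_force']@P).round(1),'t',round(s['t'],2),'w',round(s['grip_width'],3))
E
python3 - <<'E'
from h import *
R,p,s=state(); W,im=cloud('g1'); T=(W-p)@R*1000
m=(T[...,0]>20)&(T[...,0]<46)&(abs(T[...,2]+12)<2)&(abs(T[...,1])<40); y=T[m][:,1]; print('y edges',np.percentile(y,[.5,99.5]), PO)
for a in [(-80,60,240),(.8,0,150)]: rel(*pk(*a))
E
```

```text
y edges [-30.57670939  29.04711298] [ 0.53517962 -0.00808502  0.05789917]
turn [-0.0101, -0.4085, -0.0487] shift [0.6168, -0.3866, 0.1192] rows>= 8.8
turn [-0.0101, -0.4085, -0.0487] shift [0.3892, -0.495, 0.2159] rows>= 8.0
```

Call:
{"name": "jog_arm", "arguments": {"rows": [[[-0.01,-0.409,-0.049],[0.617,-0.387,0.119],1],[[-0.01,-0.409,-0.049],[0.617,-0.387,0.119],1],[[-0.01,-0.409,-0.049],[0.617,-0.387,0.119],1],[[-0.01,-0.409,-0.049],[0.617,-0.387,0.119],1],[[-0.01,-0.409,-0.049],[0.617,-0.387,0.119],1],[[-0.01,-0.409,-0.049],[0.617,-0.387,0.119],1],[[-0.01,-0.409,-0.049],[0.617,-0.387,0.119],1],[[-0.01,-0.409,-0.049],[0.617,-0.387,0.119],1],[[-0.01,-0.409,-0.049],[0.617,-0.387,0.119],1],[[-0.01,-0.409,-0.049],[0.617,-0.387,0.119],1],[[-0.01,-0.409,-0.049],[0.389,-0.494,0.216],1],[[-0.01,-0.409,-0.049],[0.389,-0.494,0.216],1],[[-0.01,-0.409,-0.049],[0.389,-0.494,0.216],1],[[-0.01,-0.409,-0.049],[0.389,-0.494,0.216],1],[[-0.01,-0.409,-0.049],[0.389,-0.494,0.216],1],[[-0.01,-0.409,-0.049],[0.389,-0.494,0.216],1],[[-0.01,-0.409,-0.049],[0.389,-0.494,0.216],1]]}}

```text
t: 7.38
ee_pos: [0.4712, -0.0205, 0.1897]
eef_rot: [[-0.891, -0.2, 0.407], [-0.182, 0.98, 0.082], [-0.415, -0.001, -0.91]]
contact_force: [0.2, 0.3, -5.4]
grip_width: 0.675
gripper_force: 78.3
```

```bash
python3 - <<'E'
from h import *
inpk(); held('g2'); rel(*pk(.8,.75,150)); rel(*pk(.8,.75,.8))
E
```

```text
TCP in pocket mm [ -3.36   0.67 146.94] rot err deg [ 0.05  0.47 -0.02] F pocket [-2.   0.3 -5. ] t 7.38 w 0.675
n 33575 plane z=-12.06 mm tilt about y,x deg [-0.11 -0.14]
  y -25 x [-46.2  49. ]
  y -15 x [-46.2  49. ]
  y -5 x [-46.2  49.1]
  y 5 x [-46.6  49. ]
  y 15 x [-46.5  48.9]
t 7.3833 grip 0.6754012371011964 [ 0.47121911 -0.02047431  0.18965448]
turn [-0.0007, -0.007, 0.0014] shift [-0.0068, -0.0005, -0.0056] rows>= 0.1
turn [-0.0007, -0.007, 0.0014] shift [-0.009, -0.0002, 0.2928] rows>= 3.5
```

Call:
{"name": "jog_arm", "arguments": {"rows": [[[0,0,0],[-0.001,0,0.05],1],[[0,0,0],[-0.001,0,0.1],1],[[0,0,0],[-0.001,0,0.14],1],[[0,0,0],[-0.001,0,0.15],1],[[0,0,0],[-0.001,0,0.15],1],[[0,0,0],[-0.001,0,0.15],1]]}}

```text
t: 7.93
ee_pos: [0.5032, -0.0139, 0.1232]
eef_rot: [[-0.89, -0.202, 0.408], [-0.184, 0.979, 0.083], [-0.416, -0.002, -0.909]]
contact_force: [-0.9, 0.0, -5.7]
grip_width: 0.673
gripper_force: 78.3
```

```bash
python3 - <<'E'
from h import *
inpk()
E
```

```text
TCP in pocket mm [-1.82  0.74 72.9 ] rot err deg [ 0.04  0.39 -0.12] F pocket [-3.2  0.2 -4.8] t 7.93 w 0.673
```

Call:
{"name": "jog_arm", "arguments": {"rows": [[[0,-0.0065,0],[-0.006,0,-0.004],1],[[0,-0.0065,0],[-0.006,0,-0.004],1],[[0,-0.0065,0],[-0.006,0,-0.004],1],[[0,-0.0065,0],[-0.006,0,-0.004],1]]}}

```text
t: 8.27
ee_pos: [0.5053, -0.0142, 0.1263]
eef_rot: [[-0.887, -0.2, 0.415], [-0.182, 0.98, 0.083], [-0.423, -0.002, -0.906]]
contact_force: [0.8, -0.6, -6.0]
grip_width: 0.676
gripper_force: 78.4
```

```bash
python3 - <<'E'
from h import *
inpk()
E
```

```text
TCP in pocket mm [ 1.250e+00 -1.000e-02  7.484e+01] rot err deg [ 0.1  -0.05 -0.06] F pocket [-2.  -0.7 -5.7] t 8.27 w 0.676
```

Call:
{"name": "jog_arm", "arguments": {"rows": [[[0,0,0],[0,0.0015,0.02],1],[[0,0,0],[0,0.0015,0.04],1],[[0,0,0],[0,0.0015,0.055],1],[[0,0,0],[0,0.0015,0.07],1],[[0,0,0],[0,0.0015,0.085],1],[[0,0,0],[0,0.0015,0.1],1],[[0,0,0],[0,0.0015,0.115],1],[[0,0,0],[0,0.0015,0.128],1],[[0,0,0],[0,0.0015,0.136],1],[[0,0,0],[0,0.0015,0.14],1],[[0,0,0],[0,0.0015,0.14],1]]}}

```text
t: 9.18
ee_pos: [0.5338, -0.0075, 0.0616]
eef_rot: [[-0.888, -0.201, 0.413], [-0.183, 0.98, 0.083], [-0.422, -0.001, -0.907]]
contact_force: [0.1, -0.7, -6.8]
grip_width: 0.674
gripper_force: 78.3
```

```bash
python3 - <<'E'
from h import *
inpk()
E
```

```text
TCP in pocket mm [0.48 0.89 3.85] rot err deg [ 0.06  0.05 -0.06] F pocket [-2.9 -0.7 -6.1] t 9.18 w 0.674
```

Call:
{"name": "jog_arm", "arguments": {"rows": [[[0,0,0],[-0.001,0,0.002],1],[[0,0,0],[-0.001,0,0.004],1],[[0,0,0],[-0.001,0,0.006],1],[[0,0,0],[-0.001,0,0.007],1],[[0,0,0],[-0.001,0,0.007],1]]}}

```text
t: 9.6
ee_pos: [0.536, -0.0072, 0.0593]
eef_rot: [[-0.888, -0.201, 0.414], [-0.182, 0.98, 0.083], [-0.423, -0.002, -0.906]]
contact_force: [-0.0, 0.8, -4.7]
grip_width: 0.677
gripper_force: 78.6
```

```bash
python3 - <<'E'
from h import *
inpk()
E
```

```text
TCP in pocket mm [1.45 0.74 0.88] rot err deg [ 0.08 -0.01 -0.06] F pocket [-1.9  0.8 -4.3] t 9.6 w 0.677
```

Call:
{"name": "jog_arm", "arguments": {"rows": [[[0,0,0],[-0.001,0,0.001],1],[[0,0,0],[-0.001,0,0.001],0],[[0,0,0],[-0.001,0,0.001],-0.6],[[0,0,0],[-0.001,0,0.001],-0.8],[[0,0,0],[-0.001,0,0.001],-0.8],[[0,0,0],[-0.001,0,0.001],-0.8],[[0,0,0],[0,0,-0.04],-0.8],[[0,0,0],[0,0,-0.11],-1],[[0,0,0],[0,0,-0.18],-1],[[0,0,0],[0,0,-0.25],-1],[[0,0,0],[0,0,-0.32],-1],[[0,0,0],[0,0,-0.34],-1],[[0,0,0],[0,0,-0.34],-1],[[0,0,0],[0,0,-0.34],-1]]}}

```text
t: 10.77
ee_pos: [0.4658, -0.0214, 0.2136]
eef_rot: [[-0.887, -0.2, 0.416], [-0.182, 0.98, 0.083], [-0.424, -0.002, -0.906]]
contact_force: [-0.6, 0.5, -1.2]
grip_width: 0.999
gripper_force: 0.0
```

```bash
cat >> h.py <<'E'
def seat(f,h):
    """part in pocket: top plane at about h mm"""
    inpk(); shot('wrist',f); W,im=cloud(f); P,o=pframe(11.55,PO); Q=(W-o)@P*1000
    m=(abs(Q[...,2]-h)<6)&(abs(Q[...,0])<49)&(abs(Q[...,1])<31)&~((abs(Q[...,0])>36)&(abs(Q[...,1])>17)); q=Q[m]; A=np.c_[q[:,:2],np.ones(len(q))]
    for _ in range(5):
        k=np.linalg.lstsq(A,q[:,2],rcond=None)[0]; r=abs(A@k-q[:,2]); ok=r<1.5; q,A=q[ok],A[ok]
    print('n',len(q),'top z %.2f'%k[2],'slopes deg',np.degrees(k[:2]).round(2))
    a=Q[(abs(Q[...,2]-k[2])<2.)&(abs(Q[...,0])<60)&(abs(Q[...,1])<40)]
    e=lambda s,i:np.percentile(a[s][:,i],[.7,99.3]).round(1)
    print('x edges',e(a[:,1]<-5*0,0),e(abs(a[:,1])<14,0),'y edges x<0',e((a[:,0]<0)&(abs(a[:,0])<30),1),'x>0',e((a[:,0]>0)&(abs(a[:,0])<30),1))
E
python3 - <<'E'
from h import *
seat('p1',14)
rel(down(120.7),np.array([.45,.14,.33])); rel(down(120.7),np.array([.46,.31,.17]))
E
```

```text
TCP in pocket mm [  1.82   0.8  171.  ] rot err deg [ 0.11 -0.07 -0.06] F pocket [-0.9  0.6 -0.8] t 10.77 w 0.999
n 7728 top z 12.90 slopes deg [0.02 0.17]
x edges [-48.1  48.9] [-48.   47.1] y edges x<0 [-29.8  29.5] x>0 [-29.7  29.3]
turn [-0.0709, 0.4121, -0.3135] shift [-0.1305, 0.3219, -0.1988] rows>= 4.8
turn [-0.0709, 0.4121, -0.3135] shift [-0.0752, 0.6514, 0.1279] rows>= 8.0
```

Call:
{"name": "jog_arm", "arguments": {"rows": [[[0,0.1,0],[0.02,0.08,-0.1],-1],[[0,0.2,-0.1],[-0.05,0.16,-0.16],-1],[[-0.071,0.412,-0.314],[-0.13,0.322,-0.199],-1],[[-0.071,0.412,-0.314],[-0.13,0.322,-0.199],-1],[[-0.071,0.412,-0.314],[-0.13,0.322,-0.199],-1],[[-0.071,0.412,-0.314],[-0.075,0.651,0.128],-1],[[-0.071,0.412,-0.314],[-0.075,0.651,0.128],-1],[[-0.071,0.412,-0.314],[-0.075,0.651,0.128],-1],[[-0.071,0.412,-0.314],[-0.075,0.651,0.128],-1],[[-0.071,0.412,-0.314],[-0.075,0.651,0.128],-1],[[-0.071,0.412,-0.314],[-0.075,0.651,0.128],-1],[[-0.071,0.412,-0.314],[-0.075,0.651,0.128],-1],[[-0.071,0.412,-0.314],[-0.075,0.651,0.128],-1],[[-0.071,0.412,-0.314],[-0.075,0.651,0.128],-1]]}}

```text
t: 11.98
ee_pos: [0.4596, 0.3095, 0.1694]
eef_rot: [[-0.859, -0.512, -0.001], [-0.512, 0.859, -0.001], [0.002, -0.0, -1.0]]
contact_force: [0.5, -0.5, 0.4]
grip_width: 1.001
gripper_force: 0.0
```

```bash
python3 - <<'E'
from h import *
R,p,s=state(); print(s['joint_positions'].round(1),p)
shot('wrist','r1'); top('r1',.0235,.032,(.47,.327),.085)
E
```

```text
[34.  19.7 -0.9 69.5 -0.   3.2] [0.45960429 0.30949464 0.1694039 ]
r1 n=3069 centre 469.8 325.3 size 96.6 59.9 long axis 32.83 z 26.8
```

View pics/r1.png

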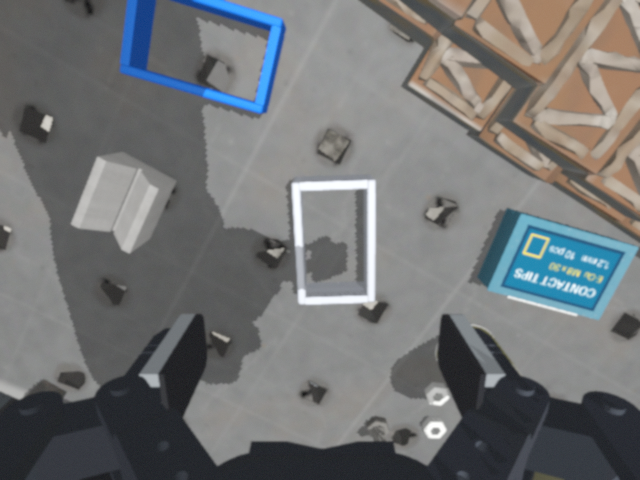

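Wrist view 3: grey riser alone at (335,242), blue look-alike far away at (205,45), fingers clear of everything.

```bash
python3 - <<'E'
from h import *
R=down(122.83); rel(R,np.array([.4698,.3253,.006])+.00075*R[:,1])
E
```

```text
turn [-0.0003, -0.0004, -0.0352] shift [-0.0333, 0.0192, 0.3284] rows>= 4.0
```

Call:
{"name": "jog_arm", "arguments": {"rows": [[[0,0,-0.035],[-0.033,0.019,0.06],-1],[[0,0,-0.035],[-0.033,0.019,0.12],-1],[[0,0,-0.035],[-0.033,0.019,0.19],-1],[[0,0,-0.035],[-0.033,0.019,0.25],-1],[[0,0,-0.035],[-0.033,0.019,0.29],-1],[[0,0,-0.035],[-0.033,0.019,0.318],-1],[[0,0,-0.035],[-0.033,0.019,0.328],-1],[[0,0,-0.035],[-0.033,0.019,0.328],0],[[0,0,-0.035],[-0.033,0.019,0.328],1],[[0,0,-0.035],[-0.033,0.019,0.328],1],[[0,0,-0.035],[-0.033,0.019,0.328],1],[[0,0,-0.035],[-0.033,0.019,0.328],1],[[0,0,-0.035],[-0.033,0.019,0.328],1]], "grip_force": 60}}

```text
t: 13.12
ee_pos: [0.4702, 0.3266, 0.0083]
eef_rot: [[-0.84, -0.542, 0.002], [-0.542, 0.84, 0.001], [-0.003, -0.0, -1.0]]
contact_force: [-0.9, -2.2, 6.6]
grip_width: 0.683
gripper_force: 65.8
```

Call:
{"name": "jog_arm", "arguments": {"rows": [[[0,0,0],[0,0,-0.03],1],[[0,0,0],[0,0,-0.08],1],[[0,0,0],[0,0,-0.15],1],[[0,0,0],[0,0,-0.22],1],[[0,0,0],[0,0,-0.3],1],[[0,0,0],[0,0,-0.38],1],[[0,0,0],[0,0,-0.46],1],[[0,0,0],[0,0,-0.54],1],[[0,0,0],[0,0,-0.54],1]]}}

```text
t: 13.87
ee_pos: [0.471, 0.3275, 0.2857]
eef_rot: [[-0.84, -0.542, 0.01], [-0.542, 0.84, 0.007], [-0.012, 0.0, -1.0]]
contact_force: [2.4, 0.2, -1.6]
grip_width: 0.686
gripper_force: 66.0
```

```bash
cat >> h.py <<'E'
def heldtop(f,h,tol=2.5):
    R,p,s=state(); shot('wrist',f); W,im=cloud(f); T=(W-p)@R*1000
    m=(abs(T[...,0])<60)&(abs(T[...,1])<31.5)&(abs(T[...,2]-h)<tol); q=T[m]
    A=np.c_[q[:,:2],np.ones(len(q))]; k=np.linalg.lstsq(A,q[:,2],rcond=None)[0]
    a=q[abs(q[:,1])<22]; print('n',len(q),'z %.2f'%k[2],'slopes',np.degrees(k[:2]).round(2),'x edges',np.percentile(a[:,0],[.5,99.5]).round(1),'w',s['grip_width'])
    for x0 in(-40,20): 
        b=q[(q[:,0]>x0)&(q[:,0]<x0+20)]; print('  y edges x',x0,np.percentile(b[:,1],[.5,99.5]).round(1))
E
python3 - <<'E'
from h import *
heldtop('g3',-21)
for a in [(-80,60,240),(.8,.75,150)]: rel(*pk(*a))
E
```

```text
n 5662 z -19.16 slopes [ 0.07 -0.03] x edges [-44.3  49. ] w 0.6862966052288826
  y edges x -40 [-30.3  28.4]
  y edges x 20 [-30.4  28.3]
turn [0.079, -0.4035, 0.3485] shift [0.5366, -0.3954, 0.0754] rows>= 8.0
turn [0.079, -0.4035, 0.3485] shift [0.3731, -0.5866, 0.1717] rows>= 8.6
```

Call:
{"name": "jog_arm", "arguments": {"rows": [[[0.079,-0.404,0.349],[0.537,-0.395,0.075],1],[[0.079,-0.404,0.349],[0.537,-0.395,0.075],1],[[0.079,-0.404,0.349],[0.537,-0.395,0.075],1],[[0.079,-0.404,0.349],[0.537,-0.395,0.075],1],[[0.079,-0.404,0.349],[0.537,-0.395,0.075],1],[[0.079,-0.404,0.349],[0.537,-0.395,0.075],1],[[0.079,-0.404,0.349],[0.537,-0.395,0.075],1],[[0.079,-0.404,0.349],[0.537,-0.395,0.075],1],[[0.079,-0.404,0.349],[0.537,-0.395,0.075],1],[[0.079,-0.408,0.349],[0.369,-0.587,0.17],1],[[0.079,-0.408,0.349],[0.369,-0.587,0.17],1],[[0.079,-0.408,0.349],[0.369,-0.587,0.17],1],[[0.079,-0.408,0.349],[0.369,-0.587,0.17],1],[[0.079,-0.408,0.349],[0.369,-0.587,0.17],1],[[0.079,-0.408,0.349],[0.369,-0.587,0.17],1],[[0.079,-0.408,0.349],[0.369,-0.587,0.17],1],[[0.079,-0.408,0.349],[0.369,-0.587,0.17],1]]}}

```text
t: 15.33
ee_pos: [0.4728, -0.0197, 0.1917]
eef_rot: [[-0.889, -0.201, 0.412], [-0.183, 0.98, 0.082], [-0.42, -0.002, -0.908]]
contact_force: [-0.5, 1.0, -3.4]
grip_width: 0.687
gripper_force: 66.3
```

```bash
python3 - <<'E'
from h import *
inpk(); rel(*pk(1,.75,85))
E
```

```text
TCP in pocket mm [ -0.93   1.12 148.12] rot err deg [ 0.12  0.17 -0.09] F pocket [-1.7  1.1 -3. ] t 15.33 w 0.687
turn [-0.0019, -0.0028, 0.0015] shift [-0.0042, -0.0005, 0.1262] rows>= 1.5
```

Call:
{"name": "jog_arm", "arguments": {"rows": [[[-0.002,-0.003,0],[-0.004,-0.0005,0.04],1],[[-0.002,-0.003,0],[-0.004,-0.0005,0.08],1],[[-0.002,-0.003,0],[-0.004,-0.0005,0.115],1],[[-0.002,-0.003,0],[-0.004,-0.0005,0.126],1],[[-0.002,-0.003,0],[-0.004,-0.0005,0.126],1],[[-0.002,-0.003,0],[-0.004,-0.0005,0.126],1],[[-0.002,-0.003,0],[-0.004,-0.0005,0.126],1]]}}

```text
t: 15.92
ee_pos: [0.5013, -0.0149, 0.1364]
eef_rot: [[-0.887, -0.201, 0.415], [-0.183, 0.98, 0.084], [-0.424, -0.001, -0.906]]
contact_force: [-0.2, 0.7, -3.5]
grip_width: 0.685
gripper_force: 66.2
```

```bash
python3 - <<'E'
from h import *
inpk(); heldtop('g4',-19.2); rel(*pk(1,.75,24))
E
```

```text
TCP in pocket mm [1.890e+00 8.000e-02 8.575e+01] rot err deg [ 0.03 -0.07 -0.07] F pocket [-1.5  0.8 -3.2] t 15.92 w 0.685
n 12089 z -18.43 slopes [-0.18 -0.03] x edges [-44.8  49.2] w 0.6849086137423155
  y edges x -40 [-30.6  29. ]
  y edges x 20 [-30.6  28.9]
turn [-0.0006, 0.0013, 0.001] shift [0.0021, 0.0016, 0.1235] rows>= 1.5
```

Call:
{"name": "jog_arm", "arguments": {"rows": [[[0,0,0],[0.002,0.001,0.02],1],[[0,0,0],[0.002,0.001,0.04],1],[[0,0,0],[0.002,0.001,0.055],1],[[0,0,0],[0.002,0.001,0.07],1],[[0,0,0],[0.002,0.001,0.085],1],[[0,0,0],[0.002,0.001,0.1],1],[[0,0,0],[0.002,0.001,0.112],1],[[0,0,0],[0.002,0.001,0.12],1],[[0,0,0],[0.002,0.001,0.1225],1],[[0,0,0],[0.002,0.001,0.1225],1],[[0,0,0],[0.002,0.001,0.1225],1]]}}

```text
t: 16.88
ee_pos: [0.5255, -0.0096, 0.0793]
eef_rot: [[-0.888, -0.201, 0.414], [-0.182, 0.98, 0.084], [-0.422, -0.001, -0.906]]
contact_force: [0.2, -0.2, -2.4]
grip_width: 0.687
gripper_force: 66.4
```

```bash
python3 - <<'E'
from h import *
inpk(); rel(*pk(1,.75,21.7))
E
```

```text
TCP in pocket mm [ 0.23  0.48 23.55] rot err deg [ 0.01  0.01 -0.04] F pocket [-0.9 -0.3 -2.2] t 16.88 w 0.687
turn [-0.0002, -0.0001, 0.0007] shift [-0.0016, 0.0005, 0.0037] rows>= 0.0
```

Call:
{"name": "jog_arm", "arguments": {"rows": [[[0,0,0],[-0.0015,0.0005,0.002],1],[[0,0,0],[-0.0015,0.0005,0.003],1],[[0,0,0],[-0.0015,0.0005,0.004],1],[[0,0,0],[-0.0015,0.0005,0.005],1],[[0,0,0],[-0.0015,0.0005,0.005],1]]}}

```text
t: 17.3
ee_pos: [0.5271, -0.009, 0.0786]
eef_rot: [[-0.887, -0.201, 0.415], [-0.182, 0.98, 0.084], [-0.424, -0.001, -0.906]]
contact_force: [-27.8, -3.6, 34.3]
grip_width: 0.685
gripper_force: 71.8
```

```bash
python3 - <<'E'
from h import *
inpk()
E
```

```text
TCP in pocket mm [ 1.38  0.68 22.18] rot err deg [ 0.03 -0.06 -0.04] F pocket [-10.8   2.1  42.9] t 17.3 w 0.685
```

Call:
{"name": "jog_arm", "arguments": {"rows": [[[0,0,0],[0,0,-0.0018],1],[[0,0,0],[0,0,-0.0018],1],[[0,0,0],[0,0,-0.0018],0],[[0,0,0],[0,0,-0.0018],-0.6],[[0,0,0],[0,0,-0.0018],-0.8],[[0,0,0],[0,0,-0.0018],-0.8],[[0,0,0],[0,0,-0.0018],-0.8],[[0,0,0],[0,0,-0.04],-0.8],[[0,0,0],[0,0,-0.11],-1],[[0,0,0],[0,0,-0.18],-1],[[0,0,0],[0,0,-0.25],-1],[[0,0,0],[0,0,-0.3],-1],[[0,0,0],[0,0,-0.3],-1],[[0,0,0],[0,0,-0.3],-1]]}}

```text
t: 18.47
ee_pos: [0.4658, -0.0219, 0.2146]
eef_rot: [[-0.887, -0.2, 0.417], [-0.182, 0.98, 0.084], [-0.425, -0.002, -0.905]]
contact_force: [0.7, -0.0, -0.7]
grip_width: 1.004
gripper_force: 0.0
```

```bash
python3 - <<'E'
from h import *
seat('p2',42)
rel(down(56),np.array([.40,-.12,.33])); rel(down(56),np.array([.598,-.258,.16]))
E
```

```text
TCP in pocket mm [  2.09   0.39 171.97] rot err deg [ 0.07 -0.16 -0.05] F pocket [ 0.4 -0.2 -1. ] t 18.47 w 1.004
n 2385 top z 40.77 slopes deg [-0.02  0.08]
x edges [-48.2  50.5] [-48.2  47.9] y edges x<0 [-30.1  29.4] x>0 [-30.2  29.5]
turn [0.1652, 0.3951, 0.7473] shift [0.0528, -0.1666, -0.2824] rows>= 7.2
turn [0.1652, 0.3951, 0.7473] shift [-0.1045, -0.5162, 0.1666] rows>= 7.2
```

Call:
{"name": "jog_arm", "arguments": {"rows": [[[0.05,0.1,0.1],[0.02,-0.04,-0.12],-1],[[0.1,0.2,0.3],[0.04,-0.1,-0.2],-1],[[0.165,0.395,0.747],[0.053,-0.167,-0.282],-1],[[0.165,0.395,0.747],[0.053,-0.167,-0.282],-1],[[0.165,0.395,0.747],[0.053,-0.167,-0.282],-1],[[0.165,0.395,0.747],[-0.104,-0.516,0.167],-1],[[0.165,0.395,0.747],[-0.104,-0.516,0.167],-1],[[0.165,0.395,0.747],[-0.104,-0.516,0.167],-1],[[0.165,0.395,0.747],[-0.104,-0.516,0.167],-1],[[0.165,0.395,0.747],[-0.104,-0.516,0.167],-1],[[0.165,0.395,0.747],[-0.104,-0.516,0.167],-1],[[0.165,0.395,0.747],[-0.104,-0.516,0.167],-1],[[0.165,0.395,0.747],[-0.104,-0.516,0.167],-1],[[0.165,0.395,0.747],[-0.104,-0.516,0.167],-1],[[0.165,0.395,0.747],[-0.104,-0.516,0.167],-1]]}}

```text
t: 19.77
ee_pos: [0.597, -0.2573, 0.1581]
eef_rot: [[-0.829, 0.559, -0.003], [0.559, 0.829, 0.001], [0.003, -0.001, -1.0]]
contact_force: [-0.3, 0.1, 0.6]
grip_width: 1.0
gripper_force: 0.0
```

```bash
python3 - <<'E'
from h import *
R,p,s=state(); print(s['joint_positions'].round(1),p)
shot('wrist','k1'); rr=top('k1',.006,.013,(.605,-.262),.085)
W,im=cloud('k1'); m=(np.hypot(W[...,0]-.605,W[...,1]+.262)<.03)&(W[...,2]>.016); q=W[m]; print('boss',cv2.minEnclosingCircle((q[:,:2]*1000).astype(np.float32)),q[:,2].max())
(cx,cy),(w,h),a=rr; a=a if w<h else a+90   # a: direction of short side
a=(a+360)%180; R=down(a); print(a); rel(R,np.array([cx/1000,cy/1000,-.002])+.00075*R[:,1])
m=(np.hypot(W[...,0]-cx/1000,W[...,1]-cy/1000)<.12)&(W[...,2]>.03); print('tall near',m.sum(), W[m].min(0) if m.any() else '',W[m].max(0) if m.any() else '')
E
```

```text
[-23.3  31.7  15.9  74.3  -0.   10.6] [ 0.59704198 -0.25734791  0.15812361]
k1 n=8630 centre 605.1 -263.5 size 96.0 60.0 long axis -33.84 z 8.9
boss ((596.9982299804688, -256.9988708496094), 23.403451919555664) 0.24530247892756624
56.15522384643555
turn [-0.0002, -0.0012, -0.0018] shift [-0.0205, 0.0001, 0.3232] rows>= 3.9
tall near 52236 [ 0.54627302 -0.3178779   0.03002245] [ 0.72493796 -0.1896536   0.24660403]
```

Call:
{"name": "jog_arm", "arguments": {"rows": [[[0,0,-0.002],[-0.0205,0,0.06],-1],[[0,0,-0.002],[-0.0205,0,0.12],-1],[[0,0,-0.002],[-0.0205,0,0.19],-1],[[0,0,-0.002],[-0.0205,0,0.25],-1],[[0,0,-0.002],[-0.0205,0,0.29],-1],[[0,0,-0.002],[-0.0205,0,0.315],-1],[[0,0,-0.002],[-0.0205,0,0.323],-1],[[0,0,-0.002],[-0.0205,0,0.323],0],[[0,0,-0.002],[-0.0205,0,0.323],1],[[0,0,-0.002],[-0.0205,0,0.323],1],[[0,0,-0.002],[-0.0205,0,0.323],1],[[0,0,-0.002],[-0.0205,0,0.323],1],[[0,0,-0.002],[-0.0205,0,0.323],1]], "grip_force": 70}}

```text
t: 20.9
ee_pos: [0.6067, -0.2638, 0.0009]
eef_rot: [[-0.831, 0.557, 0.002], [0.557, 0.831, -0.001], [-0.002, 0.0, -1.0]]
contact_force: [-6.2, 3.0, 14.4]
grip_width: 0.676
gripper_force: 72.5
```

Call:
{"name": "jog_arm", "arguments": {"rows": [[[0,0,0],[0,0,-0.03],1],[[0,0,0],[0,0,-0.08],1],[[0,0,0],[0,0,-0.15],1],[[0,0,0],[0,0,-0.22],1],[[0,0,0],[0,0,-0.3],1],[[0,0,0],[0,0,-0.38],1],[[0,0,0],[0,0,-0.46],1],[[0,0,0],[0,0,-0.54],1],[[0,0,0],[0,0,-0.6],1],[[0,0,0],[0,0,-0.6],1]]}}

```text
t: 21.73
ee_pos: [0.6074, -0.2641, 0.3066]
eef_rot: [[-0.83, 0.557, 0.01], [0.557, 0.831, -0.004], [-0.01, 0.002, -1.0]]
contact_force: [0.8, 0.1, -2.8]
grip_width: 0.668
gripper_force: 76.8
```

```bash
python3 - <<'E'
from h import *
heldtop('g5',-8)
for a in [(-100,-40,250),(.8,.6,155)]: rel(*pk(*a))
E
```

```text
n 32829 z -7.89 slopes [ 0.05 -0.05] x edges [-45.   49.5] w 0.6682568759880763
  y edges x -40 [-29.8  29.1]
  y edges x 20 [-29.8  29.1]
turn [-0.1665, -0.3878, -0.7437] shift [0.6245, 0.009, 0.1167] rows>= 7.6
turn [-0.1665, -0.3878, -0.7437] shift [0.4982, 0.2531, 0.2048] rows>= 7.2
```

Call:
{"name": "jog_arm", "arguments": {"rows": [[[-0.167,-0.388,-0.744],[0.625,0.009,0.117],1],[[-0.167,-0.388,-0.744],[0.625,0.009,0.117],1],[[-0.167,-0.388,-0.744],[0.625,0.009,0.117],1],[[-0.167,-0.388,-0.744],[0.625,0.009,0.117],1],[[-0.167,-0.388,-0.744],[0.625,0.009,0.117],1],[[-0.167,-0.388,-0.744],[0.625,0.009,0.117],1],[[-0.167,-0.388,-0.744],[0.625,0.009,0.117],1],[[-0.167,-0.388,-0.744],[0.625,0.009,0.117],1],[[-0.167,-0.388,-0.744],[0.625,0.009,0.117],1],[[-0.167,-0.394,-0.744],[0.494,0.253,0.201],1],[[-0.167,-0.394,-0.744],[0.494,0.253,0.201],1],[[-0.167,-0.394,-0.744],[0.494,0.253,0.201],1],[[-0.167,-0.394,-0.744],[0.494,0.253,0.201],1],[[-0.167,-0.394,-0.744],[0.494,0.253,0.201],1],[[-0.167,-0.394,-0.744],[0.494,0.253,0.201],1],[[-0.167,-0.394,-0.744],[0.494,0.253,0.201],1],[[-0.167,-0.394,-0.744],[0.494,0.253,0.201],1],[[-0.167,-0.394,-0.744],[0.494,0.253,0.201],1]]}}

```text
t: 23.28
ee_pos: [0.4713, -0.0218, 0.198]
eef_rot: [[-0.888, -0.199, 0.414], [-0.179, 0.98, 0.086], [-0.423, 0.002, -0.906]]
contact_force: [-0.3, 0.5, -3.7]
grip_width: 0.669
gripper_force: 77.2
```

```bash
python3 - <<'E'
from h import *
inpk(); rel(*pk(1.5,.6,72))
E
```

```text
TCP in pocket mm [-3.0000e-02 -6.2000e-01  1.5462e+02] rot err deg [-0.08 -0.01  0.12] F pocket [-1.8  0.5 -3.3] t 23.28 w 0.669
turn [0.0013, 0.0001, -0.0021] shift [-0.003, 0.0022, 0.1653] rows>= 2.0
```

Call:
{"name": "jog_arm", "arguments": {"rows": [[[0.001,0,-0.002],[-0.003,0.002,0.05],1],[[0.001,0,-0.002],[-0.003,0.002,0.1],1],[[0.001,0,-0.002],[-0.003,0.002,0.145],1],[[0.001,0,-0.002],[-0.003,0.002,0.165],1],[[0.001,0,-0.002],[-0.003,0.002,0.165],1],[[0.001,0,-0.002],[-0.003,0.002,0.165],1],[[0.001,0,-0.002],[-0.003,0.002,0.165],1]]}}

```text
t: 23.87
ee_pos: [0.5069, -0.013, 0.1246]
eef_rot: [[-0.888, -0.201, 0.415], [-0.182, 0.98, 0.085], [-0.423, 0.0, -0.906]]
contact_force: [-0.8, -0.2, -3.1]
grip_width: 0.666
gripper_force: 77.2
```

```bash
python3 - <<'E'
from h import *
inpk(); heldtop('g6',-8); rel(*pk(1.5,.6,45))
E
```

```text
TCP in pocket mm [ 2.21  0.84 72.6 ] rot err deg [-0.03 -0.04 -0.04] F pocket [-2.  -0.  -2.5] t 23.87 w 0.666
n 32810 z -7.92 slopes [ 0.03 -0.03] x edges [-44.1  50.5] w 0.6655071659421153
  y edges x -40 [-30.3  28.6]
  y edges x 20 [-30.3  28.6]
turn [0.0005, 0.0012, 0.0008] shift [0.0019, -0.0006, 0.0554] rows>= 0.7
```

Call:
{"name": "jog_arm", "arguments": {"rows": [[[0,0.001,0],[0,0,0.012],1],[[0,0.001,0],[0,0,0.024],1],[[0,0.001,0],[0,0,0.036],1],[[0,0.001,0],[0,0,0.046],1],[[0,0.001,0],[0,0,0.053],1],[[0,0.001,0],[0,0,0.055],1],[[0,0.001,0],[0,0,0.055],1],[[0,0.001,0],[0,0,0.055],1]]}}

```text
t: 24.58
ee_pos: [0.5181, -0.0102, 0.0987]
eef_rot: [[-0.888, -0.202, 0.413], [-0.183, 0.979, 0.086], [-0.421, 0.001, -0.907]]
contact_force: [0.0, 0.4, -3.7]
grip_width: 0.665
gripper_force: 77.2
```

```bash
python3 - <<'E'
from h import *
inpk(); heldtop('g7',-8)
E
```

```text
TCP in pocket mm [ 1.65  1.4  44.22] rot err deg [-0.07  0.08 -0.07] F pocket [-1.5  0.4 -3.4] t 24.58 w 0.665
n 33905 z -7.90 slopes [-0.02 -0.02] x edges [-49.9  53.5] w 0.665281334870556
  y edges x -40 [-30.3  28.7]
  y edges x 20 [-30.3  28.6]
```

Call:
{"name": "jog_arm", "arguments": {"rows": [[[0,-0.001,0],[-0.0005,-0.001,0.001],1],[[0,-0.001,0],[-0.0005,-0.001,0.002],1],[[0,-0.001,0],[-0.0005,-0.001,0.0028],1],[[0,-0.001,0],[-0.0005,-0.001,0.0028],1]]}}

```text
t: 24.97
ee_pos: [0.519, -0.0106, 0.0978]
eef_rot: [[-0.888, -0.202, 0.414], [-0.183, 0.979, 0.086], [-0.423, 0.0, -0.906]]
contact_force: [-2.7, -0.7, 0.2]
grip_width: 0.667
gripper_force: 77.9
```

```bash
python3 - <<'E'
from h import *
inpk()
E
```

```text
TCP in pocket mm [ 2.06  0.8  43.01] rot err deg [-0.06 -0.   -0.07] F pocket [-2.5 -0.1  1.4] t 24.97 w 0.667
```

Contact is light (about 5 N). Release.

Call:
{"name": "jog_arm", "arguments": {"rows": [[[0,0,0],[0,0,0.0005],1],[[0,0,0],[0,0,0.0005],0],[[0,0,0],[0,0,0.0005],-0.6],[[0,0,0],[0,0,0.0005],-0.8],[[0,0,0],[0,0,0.0005],-0.8],[[0,0,0],[0,0,0.0005],-0.8],[[0,0,0],[0,0,-0.04],-0.8],[[0,0,0],[0,0,-0.11],-1],[[0,0,0],[0,0,-0.18],-1],[[0,0,0],[0,0,-0.25],-1],[[0,0,0],[0,0,-0.27],-1],[[0,0,0],[0,0,-0.27],-1],[[0,0,0],[0,0,-0.27],-1]]}}

```text
t: 26.05
ee_pos: [0.4635, -0.0222, 0.2203]
eef_rot: [[-0.887, -0.201, 0.415], [-0.182, 0.979, 0.085], [-0.424, 0.0, -0.906]]
contact_force: [-0.6, -0.4, -1.1]
grip_width: 1.001
gripper_force: 0.0
```

```bash
python3 - <<'E'
from h import *
seat('p3',52)
shot('side','side1'); shot('scene','scene1')
P,o=pframe(11.55,PO)
for f in('side1','scene1'):
    W,im=cloud(f); Q=(W-o)@P*1000; c=im.astype(int)
    m=(c[...,0]>120)&(c[...,1]<70)&(c[...,2]<70)&(Q[...,0]>50)&(Q[...,0]<300)&(abs(Q[...,1])<60)&(Q[...,2]>60)
    q=Q[m]; print(f,len(q),q.min(0).round(1),q.max(0).round(1)) 
    d=np.linalg.svd(q-q.mean(0),full_matrices=False)[2][0]; print('axis',d*np.sign(d[0]),'mean',q.mean(0), 'world ends',W[m].min(0),W[m].max(0))
W,im=cloud('side1');c=cv2.resize(im[200:320,250:410],None,fx=4.5,fy=4.5,interpolation=cv2.INTER_CUBIC)[:,:,::-1]; cv2.imwrite('pics/c2.png',c)
E
```

```text
TCP in pocket mm [  2.42   0.53 178.06] rot err deg [-0.03 -0.07 -0.07] F pocket [-1.1 -0.2 -0.7] t 26.05 w 1.001
n 8781 top z 50.93 slopes deg [0.01 0.06]
x edges [-51.1  52.1] [-49.1  46. ] y edges x<0 [-29.7  29.3] x>0 [-29.7  29.4]
side1 154 [162.6  -9.9  83.2] [241.3   6.9 108.6]
axis [0.9814721  0.0149369  0.19102203] mean [205.18943411  -3.18220977  97.47403677] world ends [0.64285086 0.00790442 0.20455917] [0.70902953 0.03312254 0.2548885 ]Traceback (most recent call last):
  File "<stdin>", line 8, in <module>
    return umr_minimum(a, axis, None, out, keepdims, initial, where)
ValueError: zero-size array to reduction operation minimum which has no identity
```

```bash
cat >> h.py <<'E'
from scipy.optimize import least_squares
def gripfit(f,src=None):
    P,o=pframe(11.55,PO); W,im=cloud(f); Q=(W-o)@P*1000; c=im.astype(int)
    m=(c[...,0]>90)&(c[...,1]<.5*c[...,0])&(c[...,2]<.5*c[...,0])&(Q[...,0]>60)&(Q[...,0]<300)&(abs(Q[...,1])<40)&(Q[...,2]>60)&(Q[...,2]<230)
    q=Q[m]; cam=(np.load(f'pics/{f}.npz')['position']-o)@P*1000
    c0=q.mean(0); d0=np.linalg.svd(q-c0,full_matrices=False)[2][0]; d0*=np.sign(d0[0]); v=c0-cam; v/=np.linalg.norm(v); c1=c0+8*v
    def res(a):
        d=np.array([np.cos(a[0]),a[3]*0,np.sin(a[0])]); r=q-np.array([c1[0],a[1],a[2]]); r=r-np.outer(r@d,d); return np.linalg.norm(r,axis=1)-10
    s=least_squares(res,[np.arctan2(d0[2],d0[0]),c1[1],c1[2],0],loss='soft_l1'); d=np.array([np.cos(s.x[0]),0,np.sin(s.x[0])]); C=np.array([c1[0],s.x[1],s.x[2]])
    t=(q-C)@d; e=np.percentile(t,[1,99]); print(f,len(q),'phi from zp',90-np.degrees(s.x[0]),'rms',np.sqrt((s.fun**2).mean()),'ends',(C+e[0]*d).round(1),(C+e[1]*d).round(1),'len',e[1]-e[0],'hinge~',(C+(e[1]-137.5)*d).round(1))
E
python3 - <<'E'
from h import *
gripfit('side1')
print(np.round(pk(211,.5,260)[1],3)); rel(*pk(60,.5,262)); rel(*pk(211,.5,250));rel(*pk(211,.5,150))
W,im=cloud('side1');c=cv2.resize(im[200:320,250:410],None,fx=4.5,fy=4.5,interpolation=cv2.INTER_CUBIC)[:,:,::-1]; cv2.imwrite('pics/c2.png',c)
E
```

```text
side1 190 phi from zp 77.90814131882036 rms 2.0740776857742826 ends [165.    1.7  81.6] [241.5   1.7  98. ] len 78.20430391153711 hinge~ [107.    1.7  69.2]
[0.615 0.009 0.383]
turn [0.0018, -0.0021, 0.001] shift [-0.1175, -0.0007, -0.1709] rows>= 2.5
turn [0.0018, -0.0021, 0.001] shift [-0.4195, -0.0011, -0.1476] rows>= 5.3
turn [0.0018, -0.0021, 0.001] shift [-0.4199, -0.0014, 0.0524] rows>= 5.1
```

View pics/c2.png

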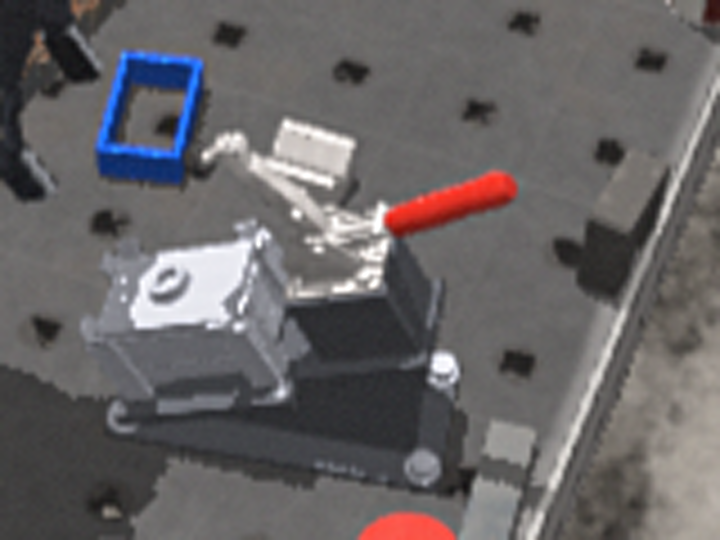

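Side crop: the stack sits square in the posts, boss up at (165,280). The clamp is open, with its red grip from (390,220) to (510,188).

Call:
{"name": "jog_arm", "arguments": {"rows": [[[0,0,0],[0.02,0,-0.08],-1],[[0,0,0],[0.02,0,-0.16],-1],[[0,0,0],[-0.06,0,-0.18],-1],[[0,0,0],[-0.14,0,-0.18],-1],[[0,0,0],[-0.22,0,-0.17],-1],[[0,0,0],[-0.3,0,-0.16],-1],[[0,0,0],[-0.38,0,-0.15],-1],[[0,0,0],[-0.42,0,-0.1],-1],[[0,0,0],[-0.42,0,-0.04],-1],[[0,0,0],[-0.42,-0.001,0.02],-1],[[0,0,0],[-0.42,-0.001,0.052],-1],[[0,0,0],[-0.42,-0.001,0.052],-1],[[0,0,0],[-0.42,-0.001,0.052],-1]]}}

```text
t: 27.28
ee_pos: [0.6599, 0.0182, 0.2833]
eef_rot: [[-0.889, -0.202, 0.411], [-0.183, 0.979, 0.086], [-0.42, 0.001, -0.908]]
contact_force: [-0.1, 0.6, 0.2]
grip_width: 1.0
gripper_force: 0.0
```

```bash
python3 - <<'E'
from h import *
inpk(); shot('wrist','h1'); gripfit('h1'); print(state()[2]['joint_positions'].round(1))
E
```

```text
TCP in pocket mm [210.8    0.79 150.36] rot err deg [-0.11  0.19 -0.07] F pocket [0.1 0.6 0.2] t 27.28 w 1.0
h1 5185 phi from zp 76.85632269341171 rms 0.7266074686671028 ends [160.3   0.4  78.4] [237.2   0.4  96.4] len 79.00649605442587 hinge~ [103.3   0.4  65.1]
[ -1.    8.8  -4.4  52.4   5.3 -11.5]
```

```bash
python3 - <<'E'
from h import *
rel(*pk(205.5,1.1,72))
E
```

```text
turn [0.0013, -0.0008, 0.0012] shift [0.0126, 0.0008, 0.1597] rows>= 1.9
```

Call:
{"name": "jog_arm", "arguments": {"rows": [[[0,0,0],[0.0125,0.001,0.04],-0.7],[[0,0,0],[0.0125,0.001,0.08],-0.5],[[0,0,0],[0.0125,0.001,0.12],-0.3],[[0,0,0],[0.0125,0.001,0.15],-0.2],[[0,0,0],[0.0125,0.001,0.16],-0.1],[[0,0,0],[0.0125,0.001,0.16],0.2],[[0,0,0],[0.0125,0.001,0.16],0.4],[[0,0,0],[0.0125,0.001,0.16],0.6],[[0,0,0],[0.0125,0.001,0.16],0.8],[[0,0,0],[0.0125,0.001,0.16],0.8],[[0,0,0],[0.0125,0.001,0.16],0.8]], "grip_force": 40}}

```text
t: 28.25
ee_pos: [0.6882, 0.0243, 0.2119]
eef_rot: [[-0.887, -0.202, 0.416], [-0.183, 0.979, 0.086], [-0.425, 0.0, -0.905]]
contact_force: [-5.1, 1.7, 7.6]
grip_width: 0.215
gripper_force: 39.1
```

```bash
python3 - <<'E'
from h import *
inpk()
R0,p0,_=state(); P,o=pframe(11.55,PO); H=np.array([105.5,0,66.5]); phi0=75
g0=(p0-o)@P*1000+P.T@(-R0[:,2])*18.7
H[1]=g0[1]; r=np.linalg.norm(g0-H); phi0=np.degrees(np.arctan2(g0[0]-H[0],g0[2]-H[2])); print('r',r,'phi0',phi0)
# path: phi from phi0 to -2, delta from 0 to 40
for phi in np.arange(phi0,-4,-6).tolist()+[0,-2]:
    f=(phi0-phi)/phi0; de=40*f
    # rotate tool about pocket y: tool z from -zp toward +xp  => rotation about P y by -de
    R=P@Ro.from_rotvec([0,-np.radians(de),0]).as_matrix()@P.T@R0
    assert phi!=phi0 or np.allclose(R,R0)
    g=H+r*np.array([np.sin(np.radians(phi)),0,np.cos(np.radians(phi))]); tcp=o+P@(g/1000)+R[:,2]*.0187
    print(round(phi),end=' '); rel(R,tcp,R0,p0)
E
```

```text
TCP in pocket mm [206.85   1.12  73.45] rot err deg [-0.06 -0.13 -0.08] F pocket [-1.   2.7  8.8] t 28.25 w 0.215
r 104.50239333335917 phi0 75.79196857680347
76 turn [0.0, 0.0, -0.0] shift [0.0, -0.0, 0.0] rows>= 0.0
70 turn [0.0001, -0.0528, -0.0001] shift [0.0044, 0.0, -0.021] rows>= 0.4
64 turn [0.0002, -0.1056, -0.0001] shift [0.0109, 0.0001, -0.0413] rows>= 0.9
58 turn [0.0002, -0.1583, -0.0002] shift [0.0195, 0.0001, -0.0607] rows>= 1.3
52 turn [0.0003, -0.2111, -0.0002] shift [0.03, 0.0001, -0.079] rows>= 1.8
46 turn [0.0004, -0.2639, -0.0003] shift [0.0424, 0.0002, -0.096] rows>= 2.2
40 turn [0.0005, -0.3167, -0.0003] shift [0.0564, 0.0002, -0.1115] rows>= 2.7
34 turn [0.0005, -0.3694, -0.0004] shift [0.072, 0.0002, -0.1253] rows>= 3.1
28 turn [0.0006, -0.4222, -0.0005] shift [0.0889, 0.0003, -0.1374] rows>= 3.5
22 turn [0.0007, -0.475, -0.0005] shift [0.1069, 0.0003, -0.1476] rows>= 4.0
16 turn [0.0008, -0.5278, -0.0006] shift [0.1258, 0.0004, -0.1557] rows>= 4.4
10 turn [0.0009, -0.5805, -0.0006] shift [0.1454, 0.0004, -0.1617] rows>= 4.9
4 turn [0.0009, -0.6333, -0.0007] shift [0.1654, 0.0004, -0.1656] rows>= 5.3
-2 turn [0.001, -0.6861, -0.0007] shift [0.1857, 0.0005, -0.1673] rows>= 5.7
0 turn [0.001, -0.6667, -0.0007] shift [0.1782, 0.0004, -0.1669] rows>= 5.6
-2 turn [0.001, -0.6843, -0.0007] shift [0.185, 0.0005, -0.1672] rows>= 5.7
```

Call:
{"name": "jog_arm", "arguments": {"rows": [[[0,-0.026,0],[0.002,0,-0.0105],0.8],[[0,-0.053,0],[0.0044,0,-0.021],0.8],[[0,-0.106,0],[0.011,0,-0.0413],0.8],[[0,-0.158,0],[0.0195,0,-0.0607],0.8],[[0,-0.211,0],[0.03,0,-0.079],0.8],[[0,-0.264,0],[0.0424,0,-0.096],0.8],[[0,-0.317,0],[0.0564,0,-0.1115],0.8],[[0,-0.317,0],[0.0564,0,-0.1115],0.8]]}}

```text
t: 28.92
ee_pos: [0.6385, 0.0139, 0.2506]
eef_rot: [[-0.7, -0.201, 0.685], [-0.144, 0.979, 0.141], [-0.7, -0.0, -0.715]]
contact_force: [-0.0, 2.7, 3.7]
grip_width: 0.216
gripper_force: 39.8
```

```bash
python3 - <<'E'
from h import *
inpk(); s=state()[2]; print(s['joint_positions'].round(1),s['torque'],s['gripper_force'])
E
```

```text
TCP in pocket mm [177.18   0.89 129.96] rot err deg [ -0.02 -19.39  -0.08] F pocket [2.  2.6 3.1] t 28.92 w 0.216
[ -4.1  -4.9 -36.6  15.   10.9 -11.4] [0.09864511 0.09443977 0.51360903] 39.79218900203705
```

```bash
python3 - <<'E'
from h import *
R0,p0,_=state(); P,o=pframe(11.55,PO); H=np.array([105.5,0,66.5])
g0=(p0-o)@P*1000+P.T@(-R0[:,2])*18.7
H[1]=g0[1]; r=np.linalg.norm(g0-H); phi0=np.degrees(np.arctan2(g0[0]-H[0],g0[2]-H[2])); print('r',r,'phi0',phi0)
for phi in [34,28,22,16,10,4,2,0,-2]:
    de=20*(phi0-phi)/phi0
    R=P@Ro.from_rotvec([0,-np.radians(de),0]).as_matrix()@P.T@R0
    g=H+104.5*np.array([np.sin(np.radians(phi)),0,np.cos(np.radians(phi))]); tcp=o+P@(g/1000)+R[:,2]*.0187
    print(phi,end=' '); rel(R,tcp,R0,p0)
E
```

```text
r 104.2282243770807 phi0 38.9113677863117
34 turn [0.0001, -0.0421, -0.0] shift [0.0079, 0.0, -0.0151] rows>= 0.4
28 turn [0.0001, -0.0935, -0.0001] shift [0.0199, 0.0, -0.0321] rows>= 0.8
22 turn [0.0002, -0.1449, -0.0001] shift [0.0335, 0.0001, -0.0477] rows>= 1.2
16 turn [0.0002, -0.1963, -0.0001] shift [0.0487, 0.0001, -0.0616] rows>= 1.6
10 turn [0.0003, -0.2477, -0.0001] shift [0.0652, 0.0001, -0.0738] rows>= 2.1
4 turn [0.0004, -0.2991, -0.0002] shift [0.0829, 0.0002, -0.0841] rows>= 2.5
2 turn [0.0004, -0.3162, -0.0002] shift [0.089, 0.0002, -0.0871] rows>= 2.6
0 turn [0.0004, -0.3333, -0.0002] shift [0.0952, 0.0002, -0.0899] rows>= 2.8
-2 turn [0.0004, -0.3505, -0.0002] shift [0.1015, 0.0002, -0.0924] rows>= 2.9
```

Call:
{"name": "jog_arm", "arguments": {"rows": [[[0,-0.042,0],[0.0079,0,-0.0151],0.8],[[0,-0.094,0],[0.02,0,-0.032],0.8],[[0,-0.145,0],[0.0335,0,-0.0477],0.8],[[0,-0.196,0],[0.0487,0,-0.0616],0.8],[[0,-0.222,0],[0.057,0,-0.068],0.8],[[0,-0.248,0],[0.0652,0,-0.0738],0.8],[[0,-0.274,0],[0.074,0,-0.079],0.8],[[0,-0.299,0],[0.083,0,-0.0841],0.8],[[0,-0.299,0],[0.083,0,-0.0841],0.8],[[0,-0.299,0],[0.083,0,-0.0841],0.8]]}}

```text
t: 29.75
ee_pos: [0.5829, 0.0024, 0.2526]
eef_rot: [[-0.457, -0.202, 0.866], [-0.095, 0.979, 0.179], [-0.885, -0.001, -0.466]]
contact_force: [0.0, 2.8, 7.6]
grip_width: 0.199
gripper_force: 41.4
```

```bash
python3 - <<'E'
from h import *
inpk(); shot('wrist','h2'); shot('side','side2'); 
P,o=pframe(11.55,PO)
R0,p0,_=state(); g0=(p0-o)@P*1000+P.T@(-R0[:,2])*18.7; print(g0, np.degrees(np.arctan2(g0[0]-105.5,g0[2]-66.5)), P.T@R0)
E
```

```text
TCP in pocket mm [126.56   0.72 155.78] rot err deg [ -0.06 -37.19  -0.11] F pocket [3.7 2.7 6.6] t 29.75 w 0.199
[115.28781661   0.71916127 170.67290999] 5.36760488392332 [[-7.96852396e-01 -2.11192604e-03  6.04170339e-01]
 [-1.39782208e-03  9.99997659e-01  1.65195668e-03]
 [-6.04172413e-01  4.71842998e-04 -7.96853483e-01]]
```

Call:
{"name": "jog_arm", "arguments": {"rows": [[[0,-0.01,0],[0.004,0,-0.003],0.8],[[0,-0.02,0],[0.008,0,-0.006],0.8],[[0,-0.03,0],[0.0115,0,-0.0087],0.8],[[0,-0.03,0],[0.0115,0,-0.0087],0.8],[[0,-0.03,0],[0.0115,0,-0.0087],0.8]]}}

```text
t: 30.27
ee_pos: [0.5757, 0.0009, 0.2475]
eef_rot: [[-0.433, -0.201, 0.879], [-0.089, 0.98, 0.181], [-0.897, 0.0, -0.442]]
contact_force: [-0.6, -0.9, -0.2]
grip_width: 0.102
gripper_force: 0.2
```

```bash
python3 - <<'E'
from h import *
inpk(); P,o=pframe(11.55,PO)
R0,p0,_=state(); g0=(p0-o)@P*1000+P.T@(-R0[:,2])*18.7; print(g0, np.degrees(np.arctan2(g0[0]-105.5,g0[2]-66.5)))
shot('side','side3'); gripfit('side3')
E
```

```text
TCP in pocket mm [117.69   0.66 154.29] rot err deg [ -0.06 -38.77  -0.04] F pocket [-0.8 -0.7  0.1] t 30.27 w 0.102
[105.98084574   0.63424995 168.87387805] 0.2691138569776588
side3 171 phi from zp 4.7537798055023615 rms 2.116466592877852 ends [130.8   2.2 127.3] [137.3   2.2 205.4] len 78.33047630271024 hinge~ [125.9   2.2  68.4]
```

```bash
python3 - <<'E'
from h import *
rel(*pk(60,.8,270)); rel(*pk(185,.8,270))
E
```

```text
turn [0.001, 0.646, 0.0007] shift [-0.0551, 0.0004, -0.2527] rows>= 5.4
turn [0.001, 0.646, 0.0007] shift [-0.25, 0.0002, -0.0962] rows>= 5.4
```

Call:
{"name": "jog_arm", "arguments": {"rows": [[[0,0,0],[0,0,-0.08],0.8],[[0,0,0],[0,0,-0.16],0.8],[[0,0.1,0],[-0.02,0,-0.22],1],[[0,0.3,0],[-0.055,0,-0.253],1],[[0,0.5,0],[-0.055,0,-0.253],1],[[0,0.646,0],[-0.055,0,-0.253],1],[[0,0.646,0],[-0.12,0,-0.2],1],[[0,0.646,0],[-0.18,0,-0.15],1],[[0,0.646,0],[-0.25,0,-0.096],1],[[0,0.646,0],[-0.25,0,-0.096],1],[[0,0.646,0],[-0.25,0,-0.096],1],[[0,0.646,0],[-0.25,0,-0.096],1]]}}

```text
t: 31.32
ee_pos: [0.5886, 0.0039, 0.3817]
eef_rot: [[-0.888, -0.202, 0.412], [-0.184, 0.979, 0.085], [-0.421, -0.001, -0.907]]
contact_force: [-0.7, -0.4, 0.6]
grip_width: -0.001
gripper_force: 0.0
```

```bash
python3 - <<'E'
from h import *
inpk(); shot('wrist','h3'); gripfit('h3'); shot('side','side4'); gripfit('side4')
W,im=cloud('h3');a=im[:,:,::-1][::1,::1]; W,im2=cloud('side4'); b=cv2.resize(im2[190:320,250:410],(592,480),interpolation=cv2.INTER_CUBIC)[:,:,::-1]
c=np.hstack([cv2.resize(a,(400,300)),cv2.resize(b,(400,325))[:300]]); cv2.imwrite('pics/c3.png',c)
E
```

```text
TCP in pocket mm [186.44   1.09 270.35] rot err deg [-0.03  0.13 -0.13] F pocket [-0.4 -0.3  0.9] t 31.32 w -0.001
h3 1185 phi from zp 9.537744554566842 rms 3.698598358997814 ends [128.3   0.  150.8] [137.2   0.  203.7] len 53.57414990270814 hinge~ [114.4   0.   68.1]
side4 175 phi from zp 2.629045806656407 rms 2.207792825394651 ends [128.7   2.1 129.5] [132.2   2.1 205.5] len 76.07035999734792 hinge~ [125.9   2.1  68.2]
```

View pics/c3.png

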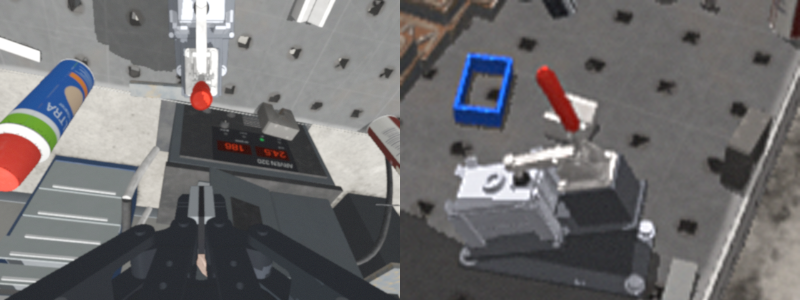

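Combined view: the lever is almost upright and the clamp arm lies over the cap with its pad at about (520,178). I'll push the grip gently from behind to make sure it is fully closed.

Call:
{"name": "jog_arm", "arguments": {"rows": [[[0,0,0],[0.028,0,0.06],1],[[0,0,0],[0.028,0,0.12],1],[[0,0,0],[0.028,0,0.18],1],[[0,0,0],[0.028,0,0.21],1],[[0,0,0],[0.034,0,0.21],1],[[0,0,0],[0.044,0,0.21],1],[[0,0,0],[0.052,0,0.21],1],[[0,0,0],[0.058,0,0.21],1],[[0,0,0],[0.062,0,0.21],1],[[0,0,0],[0.062,0,0.21],1]]}}

```text
t: 32.25
ee_pos: [0.6031, 0.0066, 0.2729]
eef_rot: [[-0.887, -0.202, 0.415], [-0.182, 0.979, 0.086], [-0.424, 0.0, -0.906]]
contact_force: [-0.1, 0.7, 0.5]
grip_width: 0.002
gripper_force: 0.0
```

```bash
python3 - <<'E'
from h import *
inpk()
E
```

```text
TCP in pocket mm [153.84   0.78 165.51] rot err deg [-0.04 -0.07 -0.06] F pocket [0.2 0.7 0.5] t 32.25 w 0.002
```

Call:
{"name": "jog_arm", "arguments": {"rows": [[[0,0,0],[0.003,0,0],1],[[0,0,0],[0.006,0,0],1],[[0,0,0],[0.009,0,0],1],[[0,0,0],[0.012,0,0],1],[[0,0,0],[0.015,0,0],1],[[0,0,0],[0.015,0,0],1]]}}

```text
t: 32.75
ee_pos: [0.6009, 0.0062, 0.2722]
eef_rot: [[-0.884, -0.203, 0.422], [-0.183, 0.979, 0.087], [-0.431, -0.0, -0.902]]
contact_force: [33.6, 7.6, -0.8]
grip_width: -0.001
gripper_force: 15.8
```

```bash
python3 - <<'E'
from h import *
inpk(); shot('side','side5'); gripfit('side5')
E
```

```text
TCP in pocket mm [151.5    0.8  165.84] rot err deg [-0.06 -0.53 -0.16] F pocket [ 30.9   0.7 -15.3] t 32.75 w -0.001
side5 115 phi from zp 4.53131223845007 rms 3.138245067392908 ends [127.8   1.8 128.6] [133.    1.8 193.3] len 64.91065710111401 hinge~ [122.1   1.8  56.2]
```

Stiff stop at about 34 N, so the clamp is closed. Backing off.

Call:
{"name": "jog_arm", "arguments": {"rows": [[[0,0,0],[-0.02,0,0],1],[[0,0,0],[-0.05,0,0],1],[[0,0,0],[-0.06,0,-0.06],1],[[0,0,0],[-0.06,0,-0.14],1],[[0,0,0],[-0.06,0,-0.22],1],[[0,0,0],[0.02,0,-0.27],1],[[0,0,0],[0.1,0,-0.3],1],[[0,0,0],[0.18,0,-0.3],1],[[0,0,0],[0.26,0,-0.3],1],[[0,0,0],[0.34,0,-0.3],1],[[0,0,0],[0.38,0,-0.3],1],[[0,0,0],[0.38,0,-0.3],1]]}}

```text
t: 33.8
ee_pos: [0.3626, -0.0424, 0.323]
eef_rot: [[-0.888, -0.2, 0.413], [-0.181, 0.98, 0.085], [-0.422, 0.001, -0.907]]
contact_force: [1.0, -0.7, 0.7]
grip_width: 0.003
gripper_force: 0.0
```

```bash
python3 - <<'E'
from h import *
seat('f1',52); shot('side','side6'); gripfit('side6'); gripfit('f1')
P,o=pframe(11.55,PO); W,im=cloud('f1'); Q=(W-o)@P*1000
for x0 in range(20,60,5):
    m=(Q[...,0]>x0)&(Q[...,0]<x0+5)&(abs(Q[...,1])<12); z=Q[m][:,2]; print(x0,len(z),np.percentile(z,[5,50,95]).round(1) if len(z) else '')
c=cv2.resize(im[60:380,160:520],(675,600),interpolation=cv2.INTER_CUBIC)[:,:,::-1]; cv2.imwrite('pics/c4.png',c)
E
```

```text
TCP in pocket mm [-47.39   0.95 314.64] rot err deg [-0.03  0.06  0.02] F pocket [ 1.  -0.9  0.3] t 33.8 w 0.003
n 3370 top z 50.97 slopes deg [0.1  0.01]
x edges [-50.5  52.2] [-48.8  45.6] y edges x<0 [-29.8  29.1] x>0 [-29.4  29.5]
side6 175 phi from zp 4.288320485244483 rms 2.2760179644709786 ends [127.6   2.2 128. ] [133.4   2.2 205.8] len 77.97755082751665 hinge~ [123.1   2.2  68.7]
f1 572 phi from zp 4.637716785441825 rms 1.1182806950483613 ends [1.306e+02 1.000e-01 1.654e+02] [1.337e+02 1.000e-01 2.035e+02] len 38.22552932434926 hinge~ [1.225e+02 1.000e-01 6.640e+01]
20 119 [49.8 51.1 57.9]
25 236 [50.6 61.6 87.9]
30 118 [51.3 62.  88.8]
35 73 [50.3 87.  89.1]
40 85 [49.9 83.5 85.3]
45 67 [50.1 84.4 86. ]
50 43 [83.9 85.3 86.5]
55 0
```

View pics/c4.png

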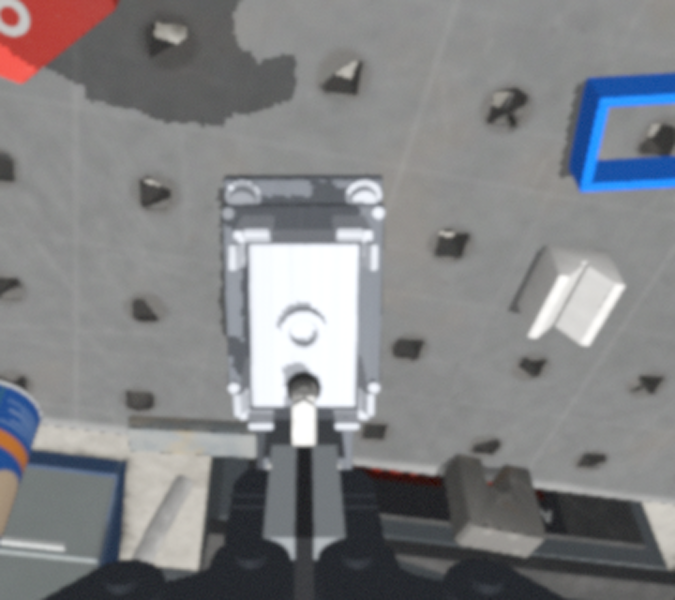

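```bash
python3 - <<'E'
from h import *
print(ctrl.job_done())
E
```

```text
the job is handed in; nothing more can be done
None
```

I loaded the sole plate, riser and cap plate (boss up) into the jig in that order and closed the clamp. I handed the job in at about 34 s with the robot clear; the hand-in returned no verdict. The cap's top measured about 52 mm above the pocket floor, as it should when seated. The clamp lever was hard against its stop at about 34 N, but it read 2–4° short of upright and I couldn't see the pad's contact face directly.

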